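# Set out a pair of soles and lasts on the press tray

### The job

Set out the child's pair on the press tray: lay the left sole on the left-hand rubber pad and the right sole on the right-hand pad, each centred and in line with its pad, toe towards the tray's handle; then stand each last squarely on top of the sole of its own foot, toe over toe and heel over heel. Set the pieces down rather than dropping them, and leave the glue tin and the tack dish where they are.

Things in the scene. Friction and masses are not known exactly. Their poses are not given: they have to be found in the camera images.
- sole_left_mid (a point): Loose left-foot sole on the bench, cork on black rubber, tread down: 165 mm long, 22 mm thick, 110 g. Toe away from you, the big-toe side (-y) is on the right: that edge runs straight to the toe, the other curves in. Point: middle of its length, half-way up; x to the toe, z up. Grip across the waist, 30 mm behind to 5 mm ahead of the point: 46 mm wide, centred on x. Heel 48, ball 65 mm wide.
- sole_right_mid (a point): Loose right-foot sole on the bench, cork on black rubber, tread down: 165 mm long, 22 mm thick, 110 g. Toe away from you, the big-toe side (+y) is on the left: that edge runs straight to the toe, the other curves in. Point: middle of its length, half-way up; x to the toe, z up. Grip across the waist, 30 mm behind to 5 mm ahead of the point: 46 mm wide, centred on x. Heel 48, ball 65 mm wide.
- last_left_mid (a point): Loose left-foot last (foot form), olive plastic, standing: 158 mm long, 60 wide, 90 high, 220 g. Outlined like the left sole, slightly smaller; big-toe side -y. Toe half low; grip the cone over the heel half across its width: top 40 mm upright, 34 mm wide, centred on x, 65 to 4 mm behind the point. Point: middle of its length, 45 mm up; x to the toe, z up. Belongs straight over the sole's point.
- last_right_mid (a point): Loose right-foot last (foot form), olive plastic, standing: 158 mm long, 60 wide, 90 high, 220 g. Outlined like the right sole, slightly smaller; big-toe side +y. Toe half low; grip the cone over the heel half across its width: top 40 mm upright, 34 mm wide, centred on x, 65 to 4 mm behind the point. Point: middle of its length, 45 mm up; x to the toe, z up. Belongs straight over the sole's point.
- pad_left_top (a point): The left-hand one (seen from the robot, looking to the tray's handle) of two alike black rubber pads side by side on the steel press tray; fixed. 184 x 84 mm; the pads' centres are 100 mm apart. Point: centre of its top face, 20 mm above the bench. x along its length towards the tray's handle, z up.
- pad_right_top (a point): The right-hand one (seen from the robot, looking to the tray's handle) of two alike black rubber pads side by side on the steel press tray; fixed. 184 x 84 mm; the pads' centres are 100 mm apart. Point: centre of its top face, 20 mm above the bench. x along its length towards the tray's handle, z up.
- tray_handle (a point): Middle of the dark steel bow handle on the end of the steel press tray (215 x 205 mm, 6 mm thick, flat on the bench and fixed) that is farther from the robot; it shows which way the toes go. Both pads lie on this tray, their x axes parallel to the tray's.
- glue_tin_mid (a point): Glue tin with a brush in it, 75 mm across, 75 mm high (brush handle to 137 mm), standing on the bench; not to be moved. Point on its axis 37 mm up.
- tack_dish_mid (a point): Round steel dish of tacks, 92 mm across, 24 mm high, on the bench; not to be moved. Point on its axis 12 mm up.
Mind the look-alikes: they are no part of the job. Leave any green or pink look-alike of the part that bears sole_left_mid alone.

How it is judged:
At the end, for the whole second after the job is handed in: Each sole flat on its side's pad, within 14 mm of centre and 10 degrees of the pad's line; each last flat and upright on its own foot's sole, within 10 mm and 10 degrees of it; all toes towards the handle; everything released and at rest (horizontal distance between sole_left_mid and pad_left_top below 0.014 m and angle between the x axis of sole_left_mid and the x axis of pad_left_top, either way round below 0.17 rad and x of tray_handle in the frame of sole_left_mid above 0.05 m and z of sole_left_mid in the frame of pad_left_top between 0.006 and 0.016 m and horizontal distance between last_left_mid and sole_left_mid below 0.01 m and angle between the x axis of last_left_mid and the x axis of sole_left_mid, either way round below 0.17 rad and x of tray_handle in the frame of last_left_mid above 0.05 m and z of last_left_mid in the frame of sole_left_mid between 0.051 and 0.061 m and angle between each of last_left_mid, last_right_mid's own z axis and vertical below 0.1 rad and linear speed of each of sole_left, last_left, sole_right, last_right below 0.02 m/s and angular speed of each of sole_left, last_left, sole_right, last_right below 0.2 rad/s and horizontal distance between sole_right_mid and pad_right_top below 0.014 m and angle between the x axis of sole_right_mid and the x axis of pad_right_top, either way round below 0.17 rad and x of tray_handle in the frame of sole_right_mid above 0.05 m and z of sole_right_mid in the frame of pad_right_top between 0.006 and 0.016 m and horizontal distance between last_right_mid and sole_right_mid below 0.01 m and angle between the x axis of last_right_mid and the x axis of sole_right_mid, either way round below 0.17 rad and x of tray_handle in the frame of last_right_mid above 0.05 m and z of last_right_mid in the frame of sole_right_mid between 0.051 and 0.061 m); the robot touches nothing.
It fails at once if a sole or last is dropped or thrown: moving at over 0.6 m/s while the fingers are not on it ((linear speed of sole_left above 0.6 m/s and contact force between the fingers and sole_left below 0.05 N) or (linear speed of sole_right above 0.6 m/s and contact force between the fingers and sole_right below 0.05 N) or (linear speed of last_left above 0.6 m/s and contact force between the fingers and last_left below 0.05 N) or (linear speed of last_right above 0.6 m/s and contact force between the fingers and last_right below 0.05 N)).
It fails at once if the glue tin or the tack dish is shoved by more than 30 mm (distance of any of glue_tin_mid, tack_dish_mid from where it was at the start of the episode above 0.03 m).
It also fails if it takes over 115 s, if anything falls off the work surface, if the arm or the gripper's body presses on something with over 40 N, if the wrist force passes 120 N, or if a joint passes its speed limit or range.

### The arm

A 6-joint arm with a two-finger parallel gripper is mounted at the origin on the work surface. World frame = base frame: x ahead of the robot, y to its left, z up, the work surface at z = 0. Lengths are in m, angles in rad, forces in N, time in s.
With the tool pointing down it reaches from about 0.375 to 0.925 m from the base axis. Payload 5.7 kg.
Tool frame: the origin (TCP) lies at the very end of the fingers, on their centre line; the grasp point (between the pads) lies 19 mm behind it; x points along the fingers, y is the direction in which the jaws open and shut, and the axes are right-handed (so a half turn about x gives the same grasp; the last joint's range is limited). The gripper opens to 88 mm and grips with 3 to 60 N. Pads are 20 mm wide; open, the fingers measure 115 mm over their backs; the gripper's body (75 mm by 178 mm) begins 61 mm behind the grasp point.
Start: joints at [1.089, 0.359, 1.51, -0, 1.272, -0.115], TCP at [0.215, 0.56, 0.223] pointing down, gripper open.
Joint ranges: [-2.97, 2.97], [-1.01, 2.36], [0.21, 2.38], [-0.96, 4.11], [0.2, 2.71], [-2.98, 2.98]. Speed limits (rad/s): [2.39, 2.39, 3.14, 3.14, 3.14, 3.14].

### API

Orientations are given as a rotation vector (axis times angle).
In Python, from workcell import manip, camera, ticket, look_for gives the robot as it stands.
- The arm moves only by the tool jog_arm, never from a script. Its argument "plan" is one flat list of numbers, 4 for each row, row after row: the shift along the tool's x, y, z in cm, then the turn about the tool's x in units of 6 degrees (1.0 is 6 degrees). A call has 1 to 8 rows; each row shifts and turns the pose as measured when the row begins, along the tool's axes as they then stand; what a row does not reach is not made up. A row lasts 1/12 s, in which the tool goes at most 41.7 mm and 7.16 degrees, less where a joint would pass 70% of its speed; a pose out of reach is approached as far as the arm can. A call with a gripper value outside its range is refused whole. "jaw" is the closure, from -1 (fully open) to 1 (shut), set as the call begins (left out, the last holds). The fingers move at their own pace and stop on an object; the grip force is fixed at half the most. Time passes only in rows, so rows that do not move let the fingers close. It gives the time, the measured TCP pose, the force and the opening at its end, in the units of the state.
- manip.get_obs(): the state, without advancing time (a new reading comes with each control period).
- camera(name): name is "side" or "top"; returns a dict with "img" (420x560x3 uint8, blue, green, red), "fx", "fy", "cx", "cy" (pixels), "k1" (the pictures are not rectified: a ray, as slopes to the right and down, at radius r is drawn at 1 + k1 r^2 times it, then the intrinsics apply), "position" and "orientation" of the camera in the world. Camera axes: x right, y down, z forward; pixel columns grow to the right and rows downward; lengths in m; the calibration is good to about 2 mm. A picture is of the moment at which its call begins. There is no depth.
- ticket.job_done(): hands the job in, once; it reports no verdict.
Trained networks look in a picture, given as the dict that the camera call returned (one of the last four; its "shot" number tells which), for a name from the list of things; names that differ only in an ending like _2 or _b are one class to them, and where a whole thing is asked for, a point or a joint stands for the part that bears it (a point fixed in the world has none). Each returns a list of dicts, best first, with "p" (0 to 1); they miss things now and then, are a little off and sometimes report something else, mostly with a low value. They report only what shows in the picture. A call takes as long as a camera call. They do not tell look-alikes from the thing itself.
- look_for(picture, name): "bbox" ([centre column, centre row, width, height] in pixels, round what is visible of it).
The state is a dict: "clock": time; "joint_pos": joint angles; "qd": joint speeds; "joint_efforts": joint torques, N m; "position": TCP position; "tool_rot": TCP orientation; "contact_force": force on the tool from outside, world axes, zero at the start; "moment": the same for the moment, N m; "gripper_width": finger opening in m.
Only numpy, scipy, OpenCV 4.12 (cv2) and the standard library are available. Lean on these libraries where they do the work, as an engineer would, in place of code of your own. Each camera call takes 0.05 s, during which the arm holds its last target.

## Working session

There is one attempt and no reset: what is moved stays moved. The work goes in short steps, Python scripts to look and compute and a tool call to move; the robot and the scene stay as the last step left them, time stands still between calls to the robot, and variables do not carry over. Pictures are saved under pics/ and viewed, and the job is handed in when it is done.

Besides the shell and the picture viewer there is one more tool, called after "Call:" as name(argument=value, ...) on one line, values as JSON. jog_arm: Moves the arm, as the interface text tells. Its arguments: {"type":"object","properties":{"plan":{"type":"array"},"jaw":{"type":"number"}},"required":["plan"]}

```bash
mkdir -p pics; ls; python3 - <<'E'
from workcell import manip, camera, ticket, look_for
import cv2,json
print(manip.get_obs())
for n in ("top","side"):
    c=camera(n); cv2.imwrite(f"pics/{n}0.png",c["img"])
    print({k:v for k,v in c.items() if k!="img"})
    for t in ["sole_left_mid","sole_right_mid","last_left_mid","last_right_mid","glue_tin_mid","tack_dish_mid","tray_handle","pad_left_top"]:
        try: print(t,[(round(d["p"],2),[round(float(x)) for x in d["bbox"]]) for d in look_for(c,t)])
        except Exception as e: print(t,e)
E
```

```text
pics
{'clock': 0.0, 'joint_pos': array([ 1.08889878e+00,  3.59504095e-01,  1.51141988e+00, -4.13481954e-05,
        1.27251016e+00, -1.15103142e-01]), 'qd': array([ 0.00066076, -0.00046601,  0.00055921, -0.00089998, -0.00034718,
       -0.00102626]), 'joint_efforts': array([ 3.09226569e-03, -5.15399730e+01, -2.70728678e+01,  6.77415705e-02,
        3.54254188e-02, -2.02591295e-04]), 'position': array([0.2148749 , 0.55946237, 0.22181492]), 'tool_rot': array([ 0.28639978,  1.55207611, -0.28919572]), 'contact_force': array([0.32836764, 0.84990074, 0.78749162]), 'moment': array([0.0105588 , 0.00058756, 0.00303478]), 'gripper_width': 0.08766148567326683}
{'fx': 451.5104656735029, 'fy': 451.5104656735029, 'cx': 278.16130539563596, 'cy': 203.40782197901655, 'k1': -0.12457765511162101, 'position': array([0.37402522, 0.08997973, 1.35213713]), 'orientation': array([-2.15645201,  2.18760833, -0.11814188]), 'shot': 1}
sole_left_mid [(0.96, [195, 238, 23, 55]), (0.92, [178, 306, 36, 50])]
sole_right_mid [(0.63, [388, 128, 32, 30]), (0.59, [200, 182, 26, 50])]
last_left_mid [(0.94, [424, 227, 22, 
[... 316 characters left out ...]
72, 20, 51])]
{'fx': 484.4736630870889, 'fy': 484.4736630870889, 'cx': 281.0894655862032, 'cy': 201.96375897336782, 'k1': -0.17702083394716367, 'position': array([ 0.39701788, -0.9202021 ,  1.0693746 ]), 'orientation': array([-2.33572555,  0.13094135, -0.04661377]), 'shot': 2}
sole_left_mid [(0.98, [221, 139, 26, 30]), (0.87, [189, 170, 41, 24]), (0.64, [248, 173, 47, 13])]
sole_right_mid [(0.86, [299, 173, 41, 21])]
last_left_mid [(0.7, [271, 350, 64, 37])]
last_right_mid [(0.7, [341, 332, 62, 33])]
glue_tin_mid [(0.7, [351, 169, 29, 39])]
tack_dish_mid [(0.94, [389, 307, 35, 33]), (0.66, [249, 171, 44, 18])]
tray_handle [(0.85, [316, 239, 92, 53])]
pad_left_top [(0.61, [305, 219, 56, 22])]
```

```bash
python3 - <<'E'
import cv2
a=cv2.imread("pics/top0.png"); cv2.imwrite("pics/top0b.png",cv2.resize(a[90:350,140:460],None,fx=2.45,fy=2.3*1.0,interpolation=cv2.INTER_CUBIC))
a=cv2.imread("pics/side0.png"); cv2.imwrite("pics/side0b.png",cv2.resize(a[110:390,150:450],None,fx=2.1,fy=2.1,interpolation=cv2.INTER_CUBIC))
E
```

```text
(no output)
```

View pics/top0.png

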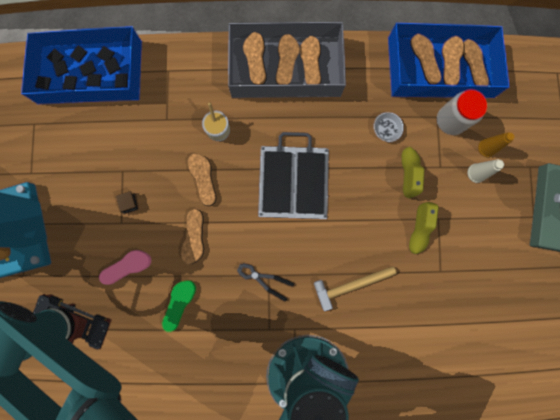

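View pics/top0b.png

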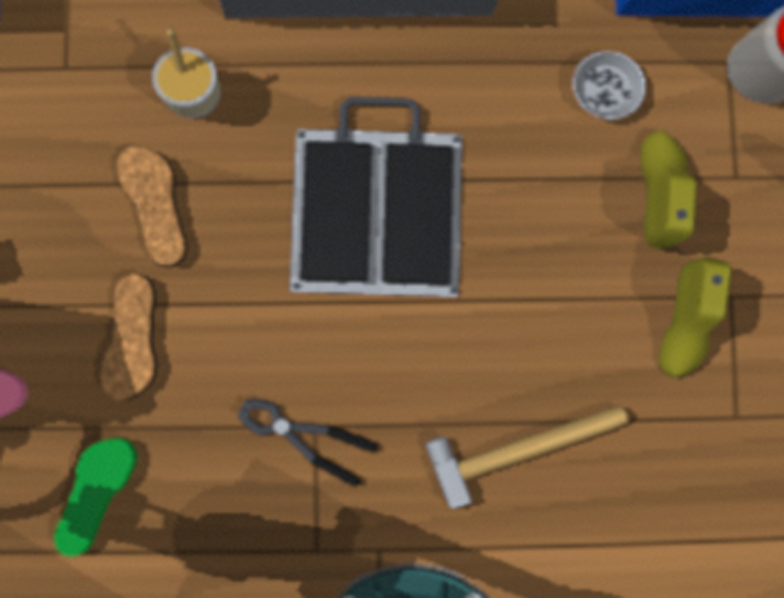

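View pics/side0b.png

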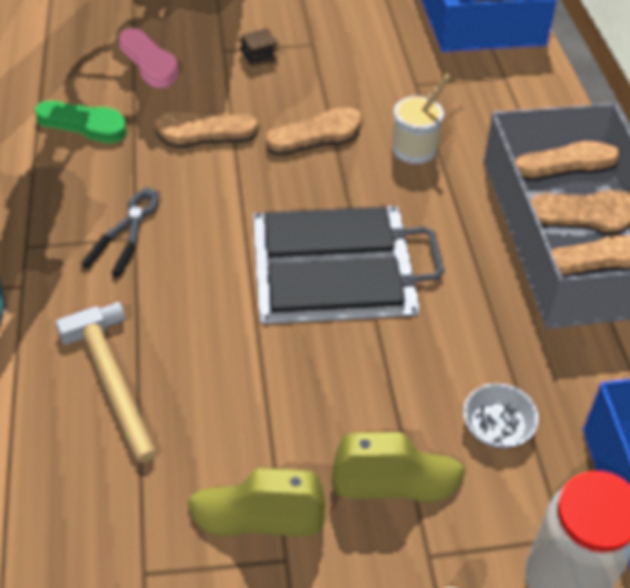

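```bash
cat > h.py <<'E'
import numpy as np, cv2
from scipy.spatial.transform import Rotation as R
def proj(c,P):
    P=np.atleast_2d(P); q=R.from_rotvec(c["orientation"]).inv().apply(P-c["position"])
    s=q[:,:2]/q[:,2:]; s=s*(1+c["k1"]*(s**2).sum(1))[:,None]
    return s*[c["fx"],c["fy"]]+[c["cx"],c["cy"]]
def ray(c,uv):
    d=(np.atleast_2d(uv).astype(float)-[c["cx"],c["cy"]])/[c["fx"],c["fy"]]
    s=d.copy()
    for _ in range(20): s=d/(1+c["k1"]*(s**2).sum(1))[:,None]
    return R.from_rotvec(c["orientation"]).apply(np.c_[s,np.ones(len(s))])
def onz(c,uv,z):
    r=ray(c,uv); return c["position"]+r*((z-c["position"][2])/r[:,2])[:,None]
def rect(c,x,y,z,half=0.1,mm=0.5):
    n=int(2*half*1000/mm)
    i=np.arange(n)*mm/1000
    X=x+half-i; Y=y+half-i   # row down = -x, col right = -y
    YY,XX=np.meshgrid(Y,X)
    uv=proj(c,np.c_[XX.ravel(),YY.ravel(),np.full(XX.size,z)]).astype(np.float32).reshape(n,n,2)
    return cv2.remap(c["img"],uv[...,0],uv[...,1],cv2.INTER_CUBIC)
E
python3 - <<'E'
from h import *
from workcell import camera
import pickle
c=camera("top"); s=camera("side"); pickle.dump((c,s),open("c0.pkl","wb"))
for n,uv,z in [("A",(202,180),.022),("B",(195,236),.022),("pad",(294,183),.02),("LU",(413,172),.045),("LL",(424,228),.045)]:
    P=onz(c,uv,z)[0]; print(n,P.round(3))
ims=[]
for uv,z in [((202,180),.022),((195,236),.022),((413,172),.09),((424,228),.09)]:
    P=onz(c,uv,z)[0]; ims.append(rect(c,P[0],P[1],z,.1,.55)[:360,:360])
cv2.imwrite("pics/r1.png",np.hstack(ims[:2])); cv2.imwrite("pics/r2.png",np.hstack(ims[2:]))
P=onz(c,(294,183),.02)[0]; cv2.imwrite("pics/r3.png",rect(c,P[0],P[1],.02,.14,.5))
E
```

```text
A [0.584 0.307 0.022]
B [0.417 0.327 0.022]
pad [0.571 0.032 0.02 ]
LU [ 0.596 -0.322  0.045]
LL [ 0.429 -0.347  0.045]
```

View pics/r1.png

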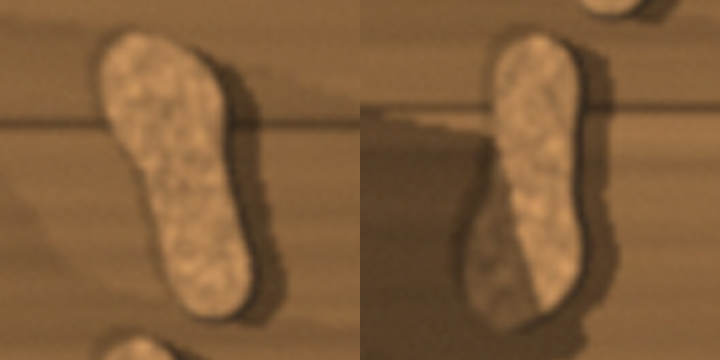

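View pics/r2.png

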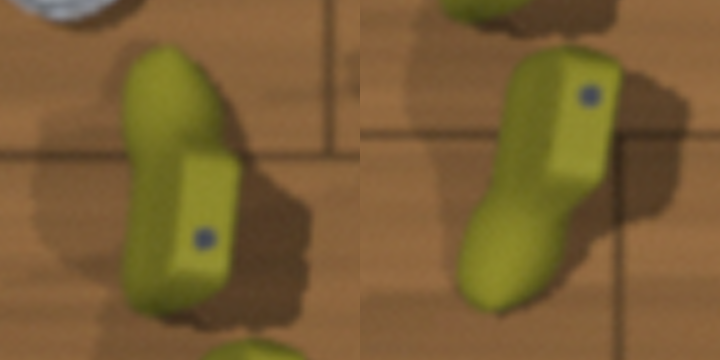

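View pics/r3.png

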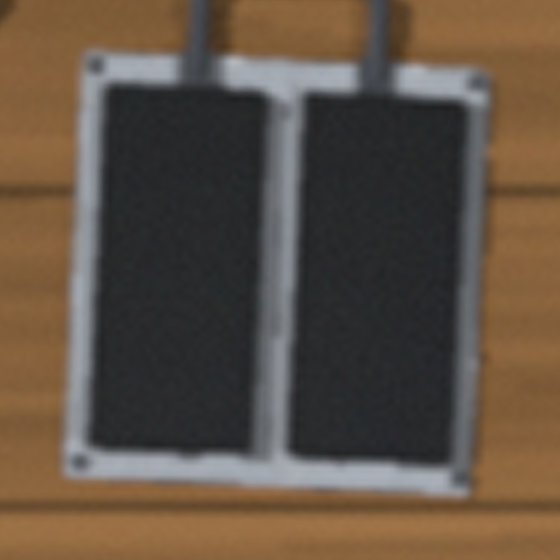

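```bash
cat >> h.py <<'E'
def poly(p,loc):  # p=(x,y,yaw), loc Nx3
    loc=np.asarray(loc,float); c,s=np.cos(p[2]),np.sin(p[2])
    return np.c_[p[0]+c*loc[:,0]-s*loc[:,1],p[1]+s*loc[:,0]+c*loc[:,1],loc[:,2]]
def rectloc(x0,x1,w,z,n=1): return [[x0,-w,z],[x1,-w,z],[x1,w,z],[x0,w,z]]
from scipy.interpolate import PchipInterpolator
def sole_outline(foot,z,k=1.0):
    # big-toe side sign: left -1, right +1 ; approx outline in mm
    sg=-1 if foot=="left" else 1
    xs=[-82.5,-80,-72,-58,-40,-12,10,30,50,65,76,81,82.5]
    big=[0,11,20,24,23.5,23,26,31,32,31,27,20,11]
    oth=[0,11,20,24,23.5,23,27,32.5,31,22,7,-3,-11]
    X=np.array(xs)/1000*k
    a=np.c_[X,sg*np.array(big)/1000*k]; b=np.c_[X,-sg*np.array(oth)/1000*k][::-1]
    o=np.vstack([a,b]); return np.c_[o,np.full(len(o),z)]
def seg(c,uv,half,fn):
    m=fn(c["img"]).astype(np.uint8); n,l,st,ce=cv2.connectedComponentsWithStats(m)
    return l
E
cat > fit.py <<'E'
from h import *
from scipy.optimize import minimize
def mask_of(c,locs,p,S=4):
    # union of projected convex hulls / polygons, upsampled
    h,w=c["img"].shape[:2]; m=np.zeros((h*S,w*S),np.uint8)
    for loc in locs:
        uv=((proj(c,poly(p,loc))+.5)*S).round().astype(np.int32); cv2.fillPoly(m,[uv],255)
    return cv2.resize(m,(w,h),interpolation=cv2.INTER_AREA)/255.
def fit(views,locs,p0):  # views: [(cam,mask)]
    def f(p): return sum(np.abs(mask_of(c,locs,p)-m).sum()/m.sum() for c,m in views)
    best=None
    for dy in (-.15,0,.15):
        q=np.array(p0)+[0,0,dy]
        sim=np.vstack([q,q+[.01,0,0],q+[0,.01,0],q+[0,0,.15]])
        r=minimize(f,q,method="Nelder-Mead",options=dict(initial_simplex=sim,xatol=2e-4,fatol=1e-4))
        if best is None or r.fun<best.fun: best=r
    return best.x,best.fun
E
cat > m1.py <<'E'
from fit import *
import pickle
c,s=pickle.load(open("c0.pkl","rb"))
def comp(m,uv):
    n,l,st,ce=cv2.connectedComponentsWithStats(m.astype(np.uint8)); 
    k=l[uv[1],uv[0]]; print(uv,"comp",k,st[k]); return (l==k).astype(float)
def cork(c):
    h=cv2.cvtColor(c["img"],cv2.COLOR_BGR2HSV).astype(int); return h
for nm,c_,uvs in (("top",c,[(202,180),(195,225),(413,160),(424,240),(430,250),(60,180)]),("side",s,[(299,173),(249,171),(271,355),(341,340)])):
    h=cv2.cvtColor(c_["img"],cv2.COLOR_BGR2HSV)
    for u,v in uvs: print(nm,(u,v),h[v,u],c_["img"][v,u])
    for u,v in [(225,180),(240,210)]: print("bench",h[v,u])
E
python3 m1.py
```

```text
top (202, 180) [ 14 136 154] [ 72 111 154]
top (195, 225) [ 15 138 172] [ 79 126 172]
top (413, 160) [ 29 177 121] [ 37 118 121]
top (424, 240) [ 29 183 121] [ 34 118 121]
top (430, 250) [ 16 141 127] [ 57  94 127]
top (60, 180) [ 15 142 138] [ 61  99 138]
bench [ 15 142 135]
bench [ 15 145 128]
side (299, 173) [ 15 118 225] [121 172 225]
side (249, 171) [ 14 117 213] [115 162 213]
side (271, 355) [ 28 136 111] [ 52 108 111]
side (341, 340) [ 28 138 111] [ 51 107 111]
bench [ 14 121 146]
bench [ 14 122 182]
```

```bash
cat > m1.py <<'E'
from fit import *
import pickle
c,s=pickle.load(open("c0.pkl","rb"))
def comp(m,uv):
    n,l,st,ce=cv2.connectedComponentsWithStats(m.astype(np.uint8)); k=l[uv[1],uv[0]]; print(uv,k,st[k]); return (l==k).astype(float)
def grab(c,box):
    m=np.zeros(c["img"].shape[:2],np.uint8); x,y,w,h=box
    cv2.grabCut(c["img"],m,(x,y,w,h),np.zeros((1,65)),np.zeros((1,65)),6,cv2.GC_INIT_WITH_RECT); return (m&1).astype(float)
out=c["img"].copy()
mA=grab(c,(187,152,30,56)); print(mA.sum())
pA,e=fit([(c,mA)],[sole_outline("right",.022)],[.584,.307,.25]); print("A right",pA,e)
print("A as left",fit([(c,mA)],[sole_outline("left",.022)],[.584,.307,.25]))
mB=grab(c,(181,205,28,60)); print(mB.sum())
pB,e=fit([(c,mB)],[sole_outline("left",.022)],[.417,.327,3.0]); print("B left",pB,e)
print("B as right",fit([(c,mB)],[sole_outline("right",.022)],[.417,.327,3.0]))
def lastlocs(c,foot,p):
    o=sole_outline(foot,0,.958); 
    return o
class L: pass
def mk(foot):
    o=sole_outline(foot,0,.955)
    top=np.array(rectloc(-.065,-.004,.017,.09)+rectloc(-.065,-.004,.017,.05))
    heel=o[o[:,0]<.0]; 
    return o,top,heel
def mask3(c,foot,p,S=4):
    o,top,heel=mk(foot); h,w=c["img"].shape[:2]; m=np.zeros((h*S,w*S),np.uint8)
    toe=o[o[:,0]>-.02]
    for loc in (np.vstack([toe,toe*[.93,.9,1]+[0,0,.022]]),np.vstack([heel,heel+[0,0,.02],top])):
        uv=((proj(c,poly(p,loc))+.5)*S).astype(np.float32); cv2.fillConvexPoly(m,cv2.convexHull(uv).round().astype(np.int32),255)
    return cv2.resize(m,(w,h),interpolation=cv2.INTER_AREA)/255.
import fit as F
res={"A":pA,"B":pB}
def g(c,uv):
    h=cv2.cvtColor(c["img"],cv2.COLOR_BGR2HSV); return comp((h[...,0]>21)&(h[...,0]<45)&(h[...,1]>90),uv)
for foot,uvt,uvs,p0 in (("right",(413,160),(341,340),[.596,-.322,-.1]),("left",(424,240),(271,355),[.429,-.347,3.0])):
    vs=[(c,g(c,uvt)),(s,g(s,uvs))]
    for ft in (foot,{"left":"right","right":"left"}[foot]):
        F.mask_of=lambda c,l,p: mask3(c,ft,p)
        q,e=F.fit(vs,None,p0); print("last",foot,"as",ft,q,e)
        q2,e2=F.fit(vs[:1],None,p0); print("   top only",q2,e2)
        if ft==foot: res["L"+foot]=q
pickle.dump(res,open("res.pkl","wb"))
def draw(im,c,p,loc,col,S):
    uv=((proj(c,poly(p,loc))+.5)*S).round().astype(np.int32); cv2.polylines(im,[uv],True,col,1)
S=3; T=cv2.resize(c["img"],None,fx=S,fy=S,interpolation=cv2.INTER_CUBIC); D=cv2.resize(s["img"],None,fx=S,fy=S,interpolation=cv2.INTER_CUBIC)
for im,cc in ((T,c),(D,s)):
    draw(im,cc,res["A"],sole_outline("right",.022),(255,0,0),S); draw(im,cc,res["B"],sole_outline("left",.022),(255,0,0),S)
    for f in ("left","right"):
        draw(im,cc,res["L"+f],sole_outline(f,0,.955),(255,0,0),S); draw(im,cc,res["L"+f],rectloc(-.065,-.004,.017,.09),(0,0,255),S)
    for y,col in ((50,0),(-50,0)):
        draw(im,cc,[.5735,.033,-.042],np.array(rectloc(-.092,.092,.042,.02))+[0,y/1000,0],(0,255,0),S)
cv2.imwrite("pics/o1.png",T[420:820,500:1290]); cv2.imwrite("pics/o2.png",np.hstack([D[900:1180,600:1150]])); cv2.imwrite("pics/o3.png",D[430:800,620:1150])
E
python3 m1.py
```

```text
819.0
A right [0.58920604 0.30631103 0.26121044] 0.09581747228806052
A as left (array([0.59025288, 0.30742243, 0.28431536]), np.float64(0.14634776987718162))
569.0
B left [0.42020872 0.33066589 3.17896257] 0.6340190909404183
B as right (array([0.42512789, 0.33321817, 3.09014757]), np.float64(0.6315172817809022))
(413, 160) 1 [401 147  24  51 910]
(341, 340) 20 [ 308  315   63   34 1597]
last right as right [ 0.60184629 -0.32488253 -0.07722539] 0.26145636405903816
   top only [ 0.60321176 -0.32651526 -0.08045909] 0.10972204266321912
last right as left [ 0.60239204 -0.32288467 -0.03705994] 0.3243949351813361
   top only [ 0.60392842 -0.32485325 -0.05352727] 0.162120232708468
(424, 240) 2 [409 202  30  52 973]
(271, 355) 21 [ 240  333   65   33 1659]
last left as left [ 0.42994459 -0.35041229  2.95906873] 0.28537437255811776
   top only [ 0.43098428 -0.35180899  2.95657695] 0.1235596396832114
last left as right [ 0.43074186 -0.34843036  2.88106572] 0.33109578712947096
   top only [ 0.43198371 -0.35071357  2.89410958] 0.17312536525401526
```

View pics/o1.png

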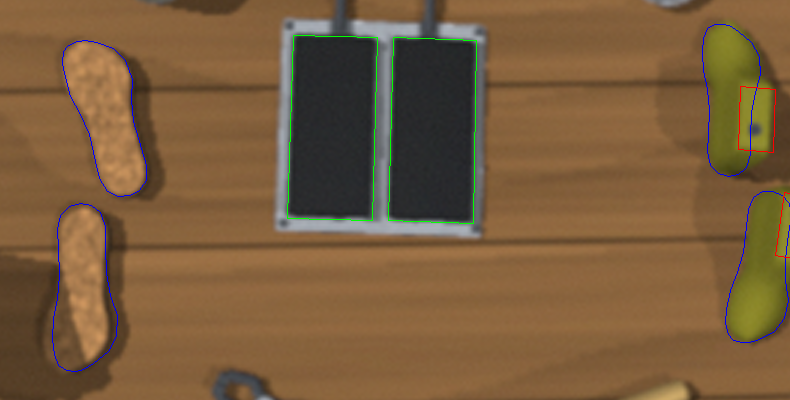

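View pics/o2.png

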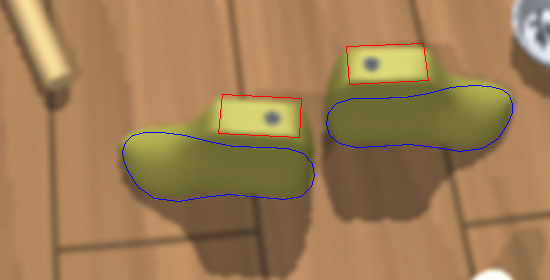

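View pics/o3.png

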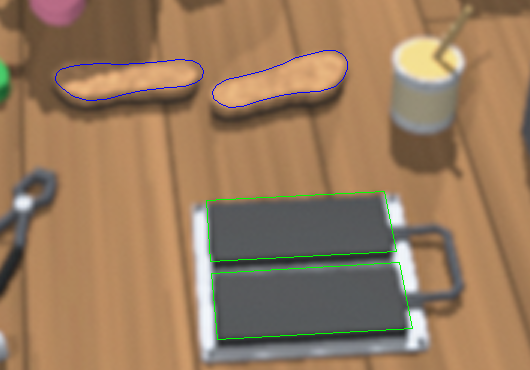

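```bash
cat > go.py <<'E'
# usage: go.py x y z yawjaw_deg -> remaining motion in tool units
import sys, numpy as np
from workcell import manip
from scipy.spatial.transform import Rotation as R
o=manip.get_obs(); M=R.from_rotvec(o["tool_rot"]).as_matrix()
print("t",round(o["clock"],2),"pos",o["position"].round(4),"jawyaw",round(np.degrees(np.arctan2(M[1,1],M[0,1])),1),"xaxis",M[:,0].round(3),"q",o["joint_pos"].round(2),"F",o["contact_force"].round(1),"w",round(o["gripper_width"],4))
if len(sys.argv)>1:
    x,y,z,yaw=map(float,sys.argv[1:5])
    d=M.T@(np.array([x,y,z])-o["position"])*100
    cur=np.degrees(np.arctan2(M[1,1],M[0,1])); dy=(yaw-cur+180)%360-180
    print("tool shift cm",d.round(2),"turn units",round(-dy/6,2), "alt", round(-((dy+360)%360-180)/6,2) )
    # rows with N steps, shift first expressed per step as tool turns
E
python3 go.py 0.58 0.3 .1 0
```

```text
t 1.0 pos [0.2151 0.5601 0.2226] jawyaw 69.0 xaxis [-0. -0. -1.] q [ 1.09  0.36  1.51  0.    1.27 -0.12] F [-0.1 -0.1  0.1] w 0.0875
tool shift cm [ 12.26 -11.19  43.39] turn units 11.5 alt -18.5
```

```bash
cat > go.py <<'E'
# usage: go.py x y z jawyaw [maxcm=3.5] [dir]
import sys, numpy as np
from workcell import manip
from scipy.spatial.transform import Rotation as R
o=manip.get_obs(); M=R.from_rotvec(o["tool_rot"]).as_matrix()
cur=np.degrees(np.arctan2(M[1,1],M[0,1]))
print("t",round(o["clock"],2),"pos",o["position"].round(4),"jawyaw",round(cur,1),"xaxis",M[:,0].round(3),"q",o["joint_pos"].round(2),"F",o["contact_force"].round(1),"w",round(o["gripper_width"],4))
if len(sys.argv)>1:
    x,y,z,yaw=map(float,sys.argv[1:5]); mx=float(sys.argv[5]) if len(sys.argv)>5 else 3.5
    dy=(yaw-cur+180)%360-180
    if len(sys.argv)>6: # forced sign
        sg=float(sys.argv[6]); 
        if dy*sg<0: dy+=360*sg
    D=np.array([x,y,z])-o["position"]
    n=int(max(np.ceil(np.linalg.norm(D)*100/mx),np.ceil(abs(dy)/6.6),1))
    print("rows",n)
    for k in range(n):
        a=np.radians(cur+dy*k/n); c,s=np.cos(a),np.sin(a)
        T=np.array([[0,0,-1],[c,s,0],[s,-c,0]])
        d=T@D/n*100; print(*[f"{v:.2f}" for v in (*d,-dy/n/6)],sep=",",end=",\n" if (k+1)%8==0 else ", ")
E
python3 go.py 0.5776 .3032 .12 105
```

```text
t 1.0 pos [0.2151 0.5601 0.2226] jawyaw 69.0 xaxis [-0. -0. -1.] q [ 1.09  0.36  1.51  0.    1.27 -0.12] F [-0.1 -0.1  0.1] w 0.0875
rows 14
0.73,-0.78,3.07,-0.43, 0.73,-0.92,3.04,-0.43, 0.73,-1.06,2.99,-0.43, 0.73,-1.19,2.94,-0.43, 0.73,-1.32,2.89,-0.43, 0.73,-1.45,2.82,-0.43, 0.73,-1.57,2.76,-0.43, 0.73,-1.70,2.68,-0.43,
0.73,-1.82,2.60,-0.43, 0.73,-1.93,2.52,-0.43, 0.73,-2.04,2.43,-0.43, 0.73,-2.15,2.34,-0.43, 0.73,-2.25,2.24,-0.43, 0.73,-2.35,2.13,-0.43,
```

Call:
jog_arm(plan=[0.7,-0.8,3.1,-0.43,0.7,-0.9,3.0,-0.43,0.7,-1.1,3.0,-0.43,0.7,-1.2,2.9,-0.43,0.7,-1.3,2.9,-0.43,0.7,-1.5,2.8,-0.43,0.7,-1.6,2.8,-0.43,0.7,-1.7,2.7,-0.43], jaw=-1)

```text
clock: 1.67
position: [0.4271, 0.4149, 0.1666]
tool_rot: [-0.01, 1.569, 0.022]
contact_force: [0.1, 0.1, -1.3]
gripper_width: 0.0877
```

```bash
python3 go.py 0.5776 .3032 .12 105
```

```text
t 1.67 pos [0.4271 0.4149 0.1666] jawyaw 91.2 xaxis [ 0.002  0.008 -1.   ] q [ 0.65  0.4   1.59  0.01  1.14 -0.94] F [ 0.1  0.1 -1.3] w 0.0877
rows 6
0.78,-1.91,2.47,-0.38, 0.78,-2.01,2.39,-0.38, 0.78,-2.11,2.31,-0.38, 0.78,-2.20,2.22,-0.38, 0.78,-2.28,2.13,-0.38, 0.78,-2.37,2.04,-0.38,
```

Call:
jog_arm(plan=[0.8,-1.9,2.5,-0.38,0.8,-2.0,2.4,-0.38,0.8,-2.1,2.3,-0.38,0.8,-2.2,2.2,-0.38,0.8,-2.3,2.1,-0.38,0.8,-2.4,2.0,-0.38,0,0,0,0])

```text
clock: 2.25
position: [0.5904, 0.2938, 0.1151]
tool_rot: [-0.206, 1.554, 0.217]
contact_force: [-0.1, 0.8, 0.3]
gripper_width: 0.088
```

```bash
python3 go.py 0.5776 .3032 .006 105 2
```

```text
t 2.25 pos [0.5904 0.2938 0.1151] jawyaw 105.5 xaxis [ 0.006  0.008 -1.   ] q [ 0.35  0.54  1.49  0.01  1.1  -1.49] F [-0.1  0.8  0.3] w 0.088
rows 6
1.82,0.21,-0.16,0.01, 1.82,0.21,-0.16,0.01, 1.82,0.21,-0.16,0.01, 1.82,0.21,-0.16,0.01, 1.82,0.21,-0.16,0.01, 1.82,0.21,-0.16,0.01,
```

Call:
jog_arm(plan=[1.5,0.8,-0.6,0,1.5,0.5,-0.4,0,1.5,0,0,0,1.5,0,0,0,1.0,0,0,0,0,0,0,0])

```text
clock: 2.75
position: [0.5803, 0.3036, 0.0431]
tool_rot: [-0.199, 1.551, 0.212]
contact_force: [-1.0, 0.4, 0.3]
gripper_width: 0.0877
```

```bash
python3 go.py 0.5776 .3032 .006 105 1.5
```

```text
t 2.75 pos [0.5803 0.3036 0.0431] jawyaw 105.0 xaxis [ 0.008  0.009 -1.   ] q [ 0.37  0.62  1.56  0.01  0.95 -1.46] F [-1.   0.4  0.3] w 0.0877
rows 3
1.24,0.01,-0.09,0.00, 1.24,0.01,-0.09,0.00, 1.24,0.01,-0.09,0.00,
```

Call:
jog_arm(plan=[1.2,0,-0.2,0,1.2,0,-0.1,0,1.0,0,0,0,0.2,0,0,0,0,0,0,0])

```text
clock: 3.17
position: [0.5784, 0.3047, 0.0069]
tool_rot: [-0.198, 1.549, 0.213]
contact_force: [0.1, -0.3, 0.1]
gripper_width: 0.0877
```

Call:
jog_arm(plan=[0,0,0,0,0,0,0,0,0,0,0,0,0,0,0,0,0,0,0,0,0,0,0,0], jaw=1)

```text
clock: 3.67
position: [0.5802, 0.3054, 0.0093]
tool_rot: [-0.198, 1.546, 0.213]
contact_force: [0.8, -0.7, -0.4]
gripper_width: 0.0511
```

```bash
python3 go.py 0.5776 .3032 .006 105 1.5
```

```text
t 3.67 pos [0.5802 0.3054 0.0093] jawyaw 105.0 xaxis [ 0.014  0.012 -1.   ] q [ 0.38  0.66  1.58  0.01  0.88 -1.46] F [ 0.8 -0.7 -0.4] w 0.0511
rows 1
0.33,-0.15,-0.31,0.01,
```

Call:
jog_arm(plan=[0.1,0,0,0,0.05,0,0,0,0.05,0,0,0])

```text
clock: 3.92
position: [0.5806, 0.3054, 0.0089]
tool_rot: [-0.197, 1.545, 0.213]
contact_force: [-1.9, -0.9, 4.6]
gripper_width: 0.0459
```

```bash
python3 go.py 0.5776 .3032 .006 105 1.5
```

```text
t 3.92 pos [0.5806 0.3054 0.0089] jawyaw 105.0 xaxis [ 0.015  0.012 -1.   ] q [ 0.38  0.66  1.58  0.01  0.88 -1.46] F [-1.9 -0.9  4.6] w 0.0459
rows 1
0.29,-0.14,-0.35,0.00,
```

Call:
jog_arm(plan=[-1.5,0,0,0,-2.0,0,0,0,-1.5,0,0,0])

```text
clock: 4.17
position: [0.5764, 0.3034, 0.0556]
tool_rot: [-0.199, 1.553, 0.212]
contact_force: [-0.2, 0.6, -1.3]
gripper_width: 0.0457
```

```bash
python3 go.py 0.563 -.0166 .07 87.6 3.5; python3 - <<'E'
from h import *
from workcell import camera
import pickle
c=camera("top"); pickle.dump(c,open("c1.pkl","wb")); cv2.imwrite("pics/t1.png",cv2.resize(c["img"][100:300,130:330],None,fx=3,fy=3,interpolation=cv2.INTER_CUBIC))
E
```

```text
t 4.17 pos [0.5764 0.3034 0.0556] jawyaw 105.0 xaxis [ 0.007  0.009 -1.   ] q [ 0.38  0.6   1.56  0.01  0.97 -1.46] F [-0.2  0.6 -1.3] w 0.0457
rows 10
-0.14,-3.06,-0.96,0.29, -0.14,-3.08,-0.86,0.29, -0.14,-3.11,-0.77,0.29, -0.14,-3.13,-0.68,0.29, -0.14,-3.15,-0.58,0.29, -0.14,-3.17,-0.48,0.29, -0.14,-3.18,-0.39,0.29, -0.14,-3.19,-0.29,0.29,
-0.14,-3.20,-0.19,0.29, -0.14,-3.20,-0.10,0.29,
```

View pics/t1.png

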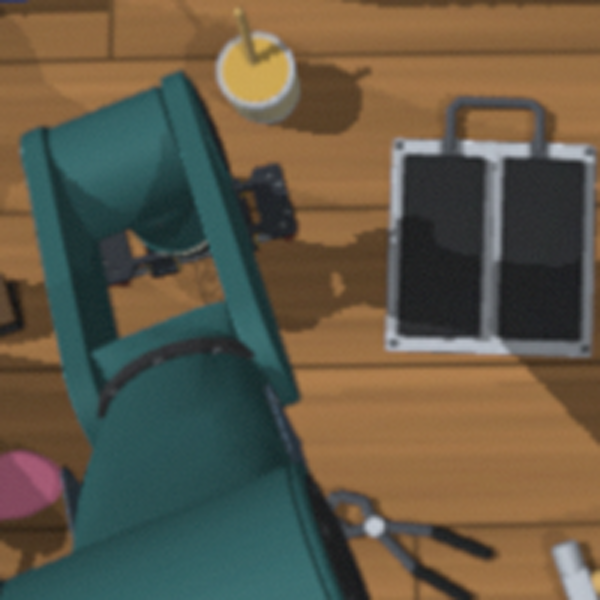

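Call:
jog_arm(plan=[-0.3,-3.1,-1.0,0.3,-0.3,-3.1,-0.9,0.3,-0.2,-3.1,-0.8,0.3,-0.1,-3.1,-0.7,0.3,-0.1,-3.2,-0.6,0.3,0,-3.2,-0.5,0.3,0,-3.2,-0.4,0.3,0,-3.0,-0.3,0.3])

```text
clock: 4.88
position: [0.5659, 0.0467, 0.063]
tool_rot: [0.004, 1.553, 0.02]
contact_force: [-0.1, 0.5, -1.1]
gripper_width: 0.0457
```

```bash
python3 go.py 0.563 -.0166 .07 87.6 2
```

```text
t 4.88 pos [0.5659 0.0467 0.063 ] jawyaw 90.6 xaxis [ 0.018  0.015 -1.   ] q [-0.05  0.49  1.76  0.02  0.87 -1.64] F [-0.1  0.5 -1.1] w 0.0457
rows 4
-0.18,-1.58,-0.09,0.12, -0.18,-1.58,-0.07,0.12, -0.18,-1.58,-0.05,0.12, -0.18,-1.58,-0.03,0.12,
```

Call:
jog_arm(plan=[-0.2,-2.2,-0.1,0.2,-0.2,-1.4,-0.1,0.2,0,-0.8,0,0.1,0,-0.3,0,0])

```text
clock: 5.22
position: [0.5618, -0.0085, 0.0637]
tool_rot: [0.052, 1.555, -0.03]
contact_force: [0.4, -0.2, -1.4]
gripper_width: 0.0459
```

```bash
python3 go.py 0.563 -.0166 .03 87.6 1.2
```

```text
t 5.22 pos [ 0.5618 -0.0085  0.0637] jawyaw 87.0 xaxis [ 0.016  0.014 -1.   ] q [-0.15  0.49  1.77  0.02  0.87 -1.68] F [ 0.4 -0.2 -1.4] w 0.0459
rows 3
1.12,-0.27,0.06,-0.03, 1.12,-0.27,0.05,-0.03, 1.12,-0.27,0.05,-0.03,
```

Call:
jog_arm(plan=[0.6,-0.5,0.1,-0.05,0.8,-0.2,0,-0.05,0.6,-0.1,0,0,0.3,0,0,0])

```text
clock: 5.55
position: [0.5634, -0.0153, 0.038]
tool_rot: [0.041, 1.554, -0.018]
contact_force: [-0.1, -1.2, -1.6]
gripper_width: 0.046
```

```bash
python3 go.py 0.563 -.0166 .03 87.6 1.2
```

```text
t 5.55 pos [ 0.5634 -0.0153  0.038 ] jawyaw 87.8 xaxis [ 0.017  0.014 -1.   ] q [-0.16  0.53  1.78  0.02  0.82 -1.71] F [-0.1 -1.2 -1.6] w 0.046
rows 1
0.80,-0.13,-0.03,0.04,
```

Call:
jog_arm(plan=[0.5,-0.1,0,0,0.4,0,0,0,0.3,0,0,0,0.2,0,0,0])

```text
clock: 5.88
position: [0.5641, -0.0151, 0.0266]
tool_rot: [0.037, 1.554, -0.017]
contact_force: [-8.2, -2.2, 26.7]
gripper_width: 0.0463
```

```bash
python3 go.py 0.563 -.0166 .028 87.6 1.2
```

```text
t 5.88 pos [ 0.5641 -0.0151  0.0266] jawyaw 88.0 xaxis [ 0.017  0.013 -1.   ] q [-0.16  0.55  1.79  0.02  0.79 -1.71] F [-8.2 -2.2 26.7] w 0.0463
rows 1
-0.14,-0.16,-0.11,0.07,
```

Contact is firm; release (partially, clear of the neighbour) and lift.

Call:
jog_arm(plan=[-0.2,0,0,0,0,0,0,0,0,0,0,0,0,0,0,0], jaw=-1)

```text
clock: 6.22
position: [0.5651, -0.0138, 0.0295]
tool_rot: [0.035, 1.551, -0.015]
contact_force: [-1.5, 0.2, 0.7]
gripper_width: 0.069
```

Call:
jog_arm(plan=[-1.0,0,0,0,-2.0,0,0,0,-3.0,0,0,0,-3.0,0,0,0])

```text
clock: 6.55
position: [0.5577, -0.0135, 0.1158]
tool_rot: [0.037, 1.567, -0.013]
contact_force: [0.6, -1.2, -0.3]
gripper_width: 0.0875
```

```bash
python3 go.py .3 -.0166 .15 87.6 1.2|head -1;  python3 - <<'E'
from h import *
from workcell import camera
import pickle
c=camera("top");s=camera("side"); pickle.dump((c,s),open("c1.pkl","wb")); cv2.imwrite("pics/t2.png",np.hstack([cv2.resize(x,None,fx=2,fy=2,interpolation=cv2.INTER_CUBIC) for x in (c["img"][100:300,150:350],s["img"][130:330,200:400])]))
E
```

```text
t 6.55 pos [ 0.5577 -0.0135  0.1158] jawyaw 88.2 xaxis [ 0.004  0.015 -1.   ] q [-0.16  0.42  1.72  0.02  1.   -1.71] F [ 0.6 -1.2 -0.3] w 0.0875
```

View pics/t2.png

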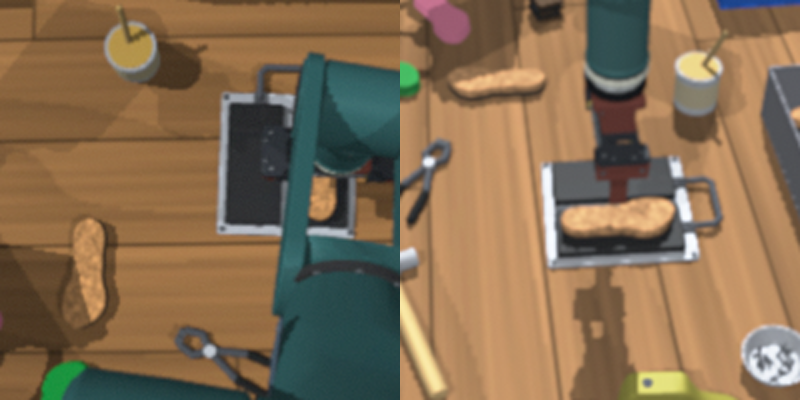

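```bash
cat > m2.py <<'E'
from fit import *
import pickle
c,s=pickle.load(open("c1.pkl","rb"))
def grab(c,box):
    m=np.zeros(c["img"].shape[:2],np.uint8); x,y,w,h=box
    cv2.grabCut(c["img"],m,(x,y,w,h),np.zeros((1,65)),np.zeros((1,65)),8,cv2.GC_INIT_WITH_RECT); return (m&1).astype(float)
ms=grab(s,(221,160,56,21)); print(ms.sum())
p,e=fit([(s,ms)],[sole_outline("left",.022)],[.417,.327,3.17]); print("B side",p,e)
# check method on A in the first side picture
c0,s0=pickle.load(open("c0.pkl","rb"))
m0=grab(s0,(275,160,50,27)); p0,e=fit([(s0,m0)],[sole_outline("right",.022)],[.589,.306,.26]); print("A side",p0,e)
mr=grab(s,(277,224,62,28)); pr,e=fit([(s,mr)],[sole_outline("right",.042)],[.5714,-.017,-.04]); print("placed R",pr,e)
S=5
def ov(c,p,loc,m,box):
    im=cv2.resize(c["img"],None,fx=S,fy=S,interpolation=cv2.INTER_CUBIC)
    cv2.polylines(im,[((proj(c,poly(p,loc))+.5)*S).round().astype(np.int32)],True,(255,0,0),1)
    x,y=box; return im[y*S:y*S+200,x*S:x*S+390]
a=ov(s,p,sole_outline("left",.022),ms,(215,150)); b=ov(c,p,sole_outline("left",.022),ms,(165,200))
d=ov(s,pr,sole_outline("right",.042),ms,(270,215)); b2=ov(c,[.4166,.3285,3.179],sole_outline("left",.022),ms,(165,200))
cv2.imwrite("pics/o4.png",np.vstack([np.hstack([a,b]),np.hstack([d,b2])]))
E
python3 m2.py
```

```text
320.0
B side [0.41492484 0.33098125 3.11328157] 0.4751225490196078
A side [0.58250927 0.28290099 0.50560762] 0.3594805194805195
placed R [ 0.56062345 -0.02075464 -0.1020392 ] 0.23601242477188897
```

View pics/o4.png

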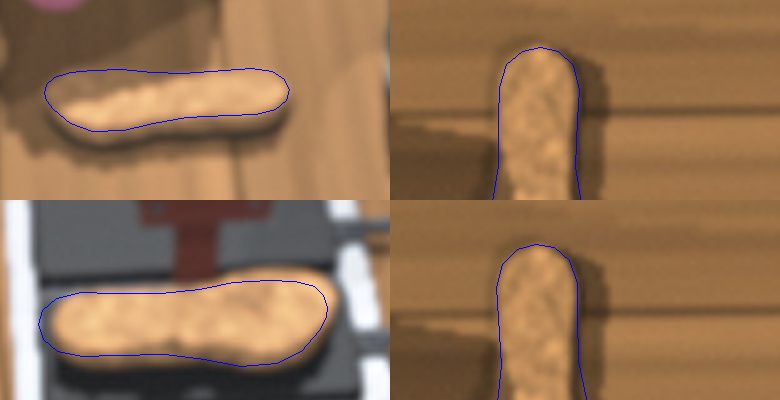

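```bash
python3 go.py .428 .330 .10 91.5 3.6
```

```text
t 6.65 pos [ 0.5619 -0.0141  0.1199] jawyaw 88.2 xaxis [ 0.014  0.014 -1.   ] q [-0.16  0.41  1.72  0.02  1.   -1.71] F [ 0.9  1.1 -0.3] w 0.088
rows 11
0.18,3.09,-1.32,-0.05, 0.18,3.10,-1.30,-0.05, 0.18,3.10,-1.28,-0.05, 0.18,3.11,-1.27,-0.05, 0.18,3.12,-1.25,-0.05, 0.18,3.12,-1.23,-0.05, 0.18,3.13,-1.22,-0.05, 0.18,3.13,-1.20,-0.05,
0.18,3.14,-1.18,-0.05, 0.18,3.15,-1.17,-0.05, 0.18,3.15,-1.15,-0.05,
```

Call:
jog_arm(plan=[0.2,3.1,-1.3,-0.05,0.2,3.1,-1.3,-0.05,0.2,3.1,-1.3,-0.05,0.2,3.1,-1.3,-0.05,0.2,3.1,-1.3,-0.05,0.2,3.1,-1.2,-0.05,0.2,3.1,-1.2,-0.05,0.2,3.1,-1.2,-0.05])

```text
clock: 7.32
position: [0.4667, 0.2385, 0.1058]
tool_rot: [0.007, 1.547, 0.009]
contact_force: [-0.0, -0.0, 0.0]
gripper_width: 0.0877
```

```bash
python3 go.py .428 .330 .10 91.5 3
```

```text
t 7.32 pos [0.4667 0.2385 0.1058] jawyaw 90.1 xaxis [ 0.024  0.011 -1.   ] q [ 0.34  0.38  1.82  0.    0.91 -1.23] F [-0. -0.  0.] w 0.0877
rows 4
0.14,2.29,-0.96,-0.06, 0.14,2.29,-0.95,-0.06, 0.14,2.30,-0.94,-0.06, 0.14,2.31,-0.92,-0.06,
```

Call:
jog_arm(plan=[0.2,3.0,-1.3,-0.1,0.3,2.4,-1.0,-0.1,0.5,1.6,-0.6,-0.1,0.8,0.8,-0.3,0,1.0,0.3,-0.1,0])

```text
clock: 7.73
position: [0.4279, 0.3287, 0.0763]
tool_rot: [-0.022, 1.546, 0.041]
contact_force: [0.4, -0.2, -0.2]
gripper_width: 0.0874
```

```bash
python3 go.py .428 .330 .006 91.5 1.5
```

```text
t 7.73 pos [0.4279 0.3287 0.0763] jawyaw 92.3 xaxis [ 0.024  0.013 -1.   ] q [ 0.53  0.44  1.82 -0.    0.86 -1.08] F [ 0.4 -0.2 -0.2] w 0.0874
rows 5
1.41,0.03,0.00,0.03, 1.41,0.03,0.00,0.03, 1.41,0.03,0.00,0.03, 1.41,0.03,0.00,0.03, 1.41,0.03,0.00,0.03,
```

Call:
jog_arm(plan=[1.4,0,0.05,0.1,1.5,0,0.05,0,1.5,0,0,0,1.2,0,0,0,0.7,0,0,0,0.2,0,0,0])

```text
clock: 8.23
position: [0.4298, 0.3254, 0.0027]
tool_rot: [-0.015, 1.551, 0.028]
contact_force: [-0.6, -0.4, -1.3]
gripper_width: 0.0877
```

```bash
python3 go.py .428 .330 .006 91.5 1.5
```

```text
t 8.23 pos [0.4298 0.3254 0.0027] jawyaw 91.6 xaxis [ 0.02   0.009 -1.   ] q [ 0.52  0.56  1.86 -0.    0.7  -1.07] F [-0.6 -0.4 -1.3] w 0.0877
rows 1
-0.33,0.47,-0.16,0.01,
```

Call:
jog_arm(plan=[-0.2,0.4,-0.1,0,-0.1,0,0,0,0,0,0,0,0,0,0,0,0,0,0,0,0,0,0,0,0,0,0,0,0,0,0,0], jaw=1)

```text
clock: 8.9
position: [0.4303, 0.329, 0.0076]
tool_rot: [-0.012, 1.549, 0.027]
contact_force: [-0.3, -1.1, -1.1]
gripper_width: 0.0465
```

```bash
python3 go.py .428 .330 .006 91.5 1.5
```

```text
t 8.9 pos [0.4303 0.329  0.0076] jawyaw 91.5 xaxis [ 0.022  0.01  -1.   ] q [ 0.53  0.55  1.85 -0.    0.71 -1.07] F [-0.3 -1.1 -1.1] w 0.0465
rows 1
0.16,0.10,-0.23,-0.01,
```

Call:
jog_arm(plan=[-1.5,0,0,0,-2.0,0,0,0,-2.0,0,0,0.3,-1.5,0,0,0.6])

```text
clock: 9.23
position: [0.4255, 0.3265, 0.0764]
tool_rot: [0.059, 1.556, -0.05]
contact_force: [0.1, 0.1, -0.7]
gripper_width: 0.0464
```

```bash
python3 go.py .5613 .0836 .08 -92.4 3 -1
```

```text
t 9.23 pos [0.4255 0.3265 0.0764] jawyaw 86.0 xaxis [ 0.014  0.005 -1.   ] q [ 0.53  0.44  1.81 -0.    0.87 -0.97] F [ 0.1  0.1 -0.7] w 0.0464
rows 28
-0.01,-0.83,0.54,1.06, -0.01,-0.77,0.63,1.06, -0.01,-0.69,0.71,1.06, -0.01,-0.61,0.79,1.06, -0.01,-0.52,0.85,1.06, -0.01,-0.42,0.90,1.06, -0.01,-0.32,0.94,1.06, -0.01,-0.21,0.97,1.06,
-0.01,-0.10,0.99,1.06, -0.01,0.01,0.99,1.06, -0.01,0.12,0.99,1.06, -0.01,0.23,0.97,1.06, -0.01,0.33,0.94,1.06, -0.01,0.44,0.89,1.06, -0.01,0.53,0.84,1.06, -0.01,0.62,0.77,1.06,
-0.01,0.70,0.70,1.06, -0.01,0.78,0.62,1.06, -0.01,0.84,0.53,1.06, -0.01,0.90,0.43,1.06, -0.01,0.94,0.33,1.06, -0.01,0.97,0.22,1.06, -0.01,0.99,0.11,1.06, -0.01,0.99,0.00,1.06,
-0.01,0.99,-0.11,1.06, -0.01,0.97,-0.21,1.06, -0.01,0.94,-0.32,1.06, -0.01,0.90,-0.42,1.06,
```

Call:
jog_arm(plan=[0,-0.8,0.5,1.1,0,-0.8,0.6,1.1,0,-0.7,0.7,1.1,0,-0.6,0.8,1.1,0,-0.5,0.9,1.1,0,-0.4,0.9,1.1,0,-0.3,0.9,1.1,0,-0.2,1.0,1.1])

```text
clock: 9.9
position: [0.4639, 0.2564, 0.0816]
tool_rot: [0.817, 1.403, -0.786]
contact_force: [0.4, -0.2, -0.3]
gripper_width: 0.0467
```

```bash
python3 go.py .5613 .0836 .08 -92.4 3 -1
```

```text
t 9.9 pos [0.4639 0.2564 0.0816] jawyaw 30.9 xaxis [ 0.021  0.009 -1.   ] q [ 0.37  0.42  1.83  0.    0.86 -0.17] F [ 0.4 -0.2 -0.3] w 0.0467
rows 19
0.01,-0.03,1.04,1.08, 0.01,0.09,1.04,1.08, 0.01,0.21,1.02,1.08, 0.01,0.32,0.99,1.08, 0.01,0.43,0.95,1.08, 0.01,0.54,0.90,1.08, 0.01,0.63,0.83,1.08, 0.01,0.72,0.75,1.08,
0.01,0.80,0.67,1.08, 0.01,0.87,0.57,1.08, 0.01,0.93,0.47,1.08, 0.01,0.98,0.36,1.08, 0.01,1.01,0.25,1.08, 0.01,1.04,0.13,1.08, 0.01,1.04,0.01,1.08, 0.01,1.04,-0.11,1.08,
0.01,1.02,-0.22,1.08, 0.01,0.99,-0.34,1.08, 0.01,0.94,-0.45,1.08,
```

Call:
jog_arm(plan=[0,0,1.0,1.1,0,0.1,1.0,1.1,0,0.2,1.0,1.1,0,0.3,1.0,1.1,0,0.4,1.0,1.1,0,0.5,0.9,1.1,0,0.6,0.8,1.1,0,0.7,0.8,1.1])

```text
clock: 10.57
position: [0.501, 0.1789, 0.0815]
tool_rot: [1.535, 0.972, -1.498]
contact_force: [-0.2, -0.7, -0.9]
gripper_width: 0.0465
```

```bash
python3 go.py .5613 .0836 .08 -92.4 3 -1
```

```text
t 10.57 pos [0.501  0.1789 0.0815] jawyaw -24.6 xaxis [ 0.019  0.009 -1.   ] q [0.21 0.43 1.82 0.01 0.87 0.63] F [-0.2 -0.7 -0.9] w 0.0465
rows 11
0.01,0.86,0.56,1.03, 0.01,0.91,0.46,1.03, 0.01,0.96,0.36,1.03, 0.01,0.99,0.26,1.03, 0.01,1.01,0.15,1.03, 0.01,1.02,0.04,1.03, 0.01,1.02,-0.07,1.03, 0.01,1.01,-0.18,1.03,
0.01,0.98,-0.29,1.03, 0.01,0.95,-0.39,1.03, 0.01,0.90,-0.49,1.03,
```

Call:
jog_arm(plan=[0,0.9,0.5,1.1,0,0.9,0.4,1.1,0,1.0,0.3,1.1,0,1.0,0.2,1.1,0,1.0,0.1,1.1,0,1.0,0,1.1,0,1.0,-0.1,1.1,0,1.0,-0.2,1.1])

```text
clock: 11.23
position: [0.5439, 0.1065, 0.0812]
tool_rot: [2.152, 0.192, -2.116]
contact_force: [0.6, -0.2, -0.0]
gripper_width: 0.0466
```

```bash
python3 go.py .5613 .0836 .08 -92.4 3
```

```text
t 11.23 pos [0.5439 0.1065 0.0812] jawyaw -80.1 xaxis [ 0.016  0.008 -1.   ] q [0.06 0.45 1.77 0.01 0.9  1.46] F [ 0.6 -0.2 -0. ] w 0.0466
rows 2
0.06,1.28,-0.66,1.03, 0.06,1.20,-0.79,1.03,
```

Call:
jog_arm(plan=[0,0.8,-0.5,0.9,0.3,0.7,-0.6,0.5,0.8,0.3,-0.4,0.2,1.0,0.1,-0.1,0,0.8,0,0,0])

```text
clock: 11.65
position: [0.5646, 0.0867, 0.0519]
tool_rot: [-2.234, 0.001, 2.192]
contact_force: [-1.4, -0.1, -1.8]
gripper_width: 0.0463
```

```bash
python3 go.py .5613 .0836 .03 -92.4 1.2
```

```text
t 11.65 pos [0.5646 0.0867 0.0519] jawyaw -90.5 xaxis [ 0.019  0.008 -1.   ] q [0.03 0.51 1.76 0.01 0.85 1.6 ] F [-1.4 -0.1 -1.8] w 0.0463
rows 2
1.10,0.16,0.16,0.16, 1.10,0.16,0.16,0.16,
```

Call:
jog_arm(plan=[0.6,0.3,0.3,0.3,0.6,0.1,0.1,0,0.4,0,0,0,0.2,0,0,0])

```text
clock: 11.98
position: [0.5565, 0.0836, 0.0287]
tool_rot: [-2.211, 0.034, 2.184]
contact_force: [1.9, -0.2, 0.8]
gripper_width: 0.0466
```

```bash
python3 go.py .5613 .0836 .027 -92.4 1.2
```

```text
t 11.98 pos [0.5565 0.0836 0.0287] jawyaw -92.3 xaxis [ 0.012  0.008 -1.   ] q [0.02 0.54 1.79 0.01 0.8  1.62] F [ 1.9 -0.2  0.8] w 0.0466
rows 1
0.17,-0.02,-0.48,0.02,
```

Call:
jog_arm(plan=[-0.1,0,-0.4,0,0,0,-0.1,0,0.1,0,0,0,0.2,0,0,0])

```text
clock: 12.32
position: [0.5612, 0.0841, 0.0269]
tool_rot: [-2.21, 0.033, 2.186]
contact_force: [-7.7, -2.2, 28.5]
gripper_width: 0.0468
```

```bash
python3 go.py .5613 .0836 .027 -92.4 1.2
```

```text
t 12.32 pos [0.5612 0.0841 0.0269] jawyaw -92.2 xaxis [ 0.011  0.008 -1.   ] q [0.02 0.55 1.78 0.01 0.8  1.62] F [-7.7 -2.2 28.5] w 0.0468
rows 1
-0.01,0.05,-0.01,0.04,
```

Call:
jog_arm(plan=[-0.2,0,0,0,0,0,0,0,0,0,0,0,0,0,0,0], jaw=-1)

```text
clock: 12.65
position: [0.563, 0.0843, 0.0304]
tool_rot: [-2.214, 0.032, 2.182]
contact_force: [0.2, -0.4, 0.4]
gripper_width: 0.0699
```

Call:
jog_arm(plan=[-1.0,0,0,0,-2.5,0,0,0,-4.0,0,0,0,-4.0,0,0,0,-2.0,0,0,0])

```text
clock: 13.07
position: [0.5564, 0.083, 0.1666]
tool_rot: [-2.2, 0.033, 2.197]
contact_force: [0.8, -0.9, -1.1]
gripper_width: 0.0875
```

```bash
python3 go.py .568 -.322 .17 -94.4 3.6
```

```text
t 13.07 pos [0.5564 0.083  0.1666] jawyaw -92.2 xaxis [ 0.002  0.008 -1.   ] q [0.02 0.36 1.66 0.01 1.12 1.62] F [ 0.8 -0.9 -1.1] w 0.0875
rows 12
-0.03,3.37,-0.22,0.03, -0.03,3.37,-0.23,0.03, -0.03,3.37,-0.25,0.03, -0.03,3.37,-0.26,0.03, -0.03,3.37,-0.27,0.03, -0.03,3.36,-0.28,0.03, -0.03,3.36,-0.29,0.03, -0.03,3.36,-0.30,0.03,
-0.03,3.36,-0.31,0.03, -0.03,3.36,-0.32,0.03, -0.03,3.36,-0.33,0.03, -0.03,3.36,-0.34,0.03,
```

Call:
jog_arm(plan=[0,3.4,-0.2,0.05,0,3.4,-0.2,0.05,0,3.4,-0.2,0.05,0,3.4,-0.2,0.05,0,3.4,-0.3,0.05,0,3.4,-0.3,0.05,0,3.4,-0.3,0,0,3.4,-0.3,0])

```text
clock: 13.73
position: [0.5678, -0.1936, 0.1809]
tool_rot: [-2.214, 0.055, 2.161]
contact_force: [0.2, 0.0, -0.2]
gripper_width: 0.0878
```

```bash
python3 go.py .568 -.322 .15 -94.4 3.6
```

```text
t 13.73 pos [ 0.5678 -0.1936  0.1809] jawyaw -93.4 xaxis [ 0.024  0.008 -1.   ] q [-0.46  0.39  1.58  0.02  1.16  1.17] F [ 0.2  0.  -0.2] w 0.0878
rows 4
0.77,3.20,-0.19,0.04, 0.77,3.20,-0.21,0.04, 0.77,3.20,-0.22,0.04, 0.77,3.20,-0.24,0.04,
```

Call:
jog_arm(plan=[0.5,3.4,-0.3,0.05,0.6,3.2,-0.2,0.05,0.6,2.4,-0.1,0.05,0.4,1.4,0,0,0,0.6,0,0,0,0,0,0])

```text
clock: 14.23
position: [0.5666, -0.3172, 0.1632]
tool_rot: [-2.21, 0.085, 2.145]
contact_force: [0.5, 0.1, -0.9]
gripper_width: 0.0878
```

```bash
python3 go.py .568 -.322 .15 -94.4 3.6;  python3 - <<'E'
from h import *
from workcell import camera
import pickle
c=camera("top");s=camera("side"); pickle.dump((c,s),open("c2.pkl","wb")); cv2.imwrite("pics/t3.png",np.hstack([cv2.resize(x,None,fx=2.4,fy=2.4,interpolation=cv2.INTER_CUBIC) for x in (c["img"][100:266,220:386],s["img"][190:356,220:386])]))
E
```

```text
t 14.23 pos [ 0.5666 -0.3172  0.1632] jawyaw -94.7 xaxis [ 0.03   0.002 -1.   ] q [-0.63  0.47  1.49  0.02  1.16  1.02] F [ 0.5  0.1 -0.9] w 0.0878
rows 1
1.32,0.46,-0.18,-0.04,
```

View pics/t3.png

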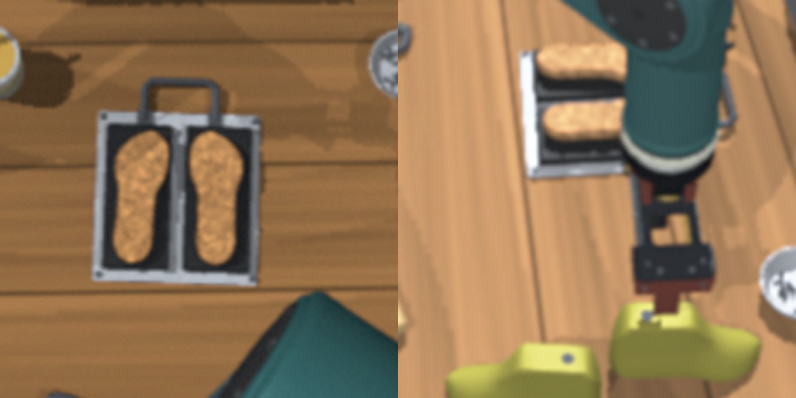

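```bash
cat > m3.py <<'E'
from fit import *
import pickle,sys
c,s=pickle.load(open(sys.argv[1],"rb"))
h=cv2.cvtColor(c["img"],cv2.COLOR_BGR2HSV)
for f,p0,box,pad in (("left",[.5756,.083,-.04],(265,151,27,61),(.5756,.083)),("right",[.5714,-.017,-.04],(296,151,28,61),(.5714,-.017))):
    m=np.zeros(h.shape[:2]); x,y,w,hh=box
    m[y:y+hh,x:x+w]=((h[y:y+hh,x:x+w,1]>70)&(h[y:y+hh,x:x+w,2]>75))
    p,e=fit([(c,m)],[sole_outline(f,.042)],p0); print(f,p.round(4),round(e,3),"d mm",((p[:2]-pad)*1000).round(1),"yaw",np.degrees(p[2]).round(1),m.sum())
E
python3 m3.py c2.pkl
```

```text
left [ 0.5748  0.0835 -0.1288] 0.053 d mm [-0.8  0.5] yaw -7.4 961.0
right [ 0.5711 -0.0122 -0.0396] 0.045 d mm [-0.3  4.8] yaw -2.3 967.0
```

```bash
cat > m4.py <<'E'
from fit import *
import pickle,sys
c,s=pickle.load(open("c0.pkl","rb"))
for cam in (c,s):
  h=cv2.cvtColor(cam["img"],cv2.COLOR_BGR2HSV)
  for f,p0 in (("right",[.602,-.325,-.077]),("left",[.430,-.3505,2.959])):
    loc=np.array(rectloc(-.065,-.004,.017,.09)); uv=proj(cam,poly(p0,loc)); x0,y0=uv.min(0).astype(int)-4; x1,y1=uv.max(0).astype(int)+5
    sub=h[y0:y1,x0:x1]; ol=(sub[...,0]>21)&(sub[...,0]<45)&(sub[...,1]>70)
    v=sub[...,2]; t,_=cv2.threshold(v[ol].reshape(-1,1),0,255,cv2.THRESH_OTSU); 
    m=np.zeros(h.shape[:2],np.uint8); m[y0:y1,x0:x1]=ol&(v>t); m=cv2.morphologyEx(m,cv2.MORPH_CLOSE,np.ones((5,5),np.uint8)).astype(float)
    p,e=fit([(cam,m)],[loc],p0); print(f,p.round(4),round(e,3),t,m.sum(), "model area",mask_of(cam,[loc],p0).sum().round())
E
python3 m4.py
```

```text
right [ 0.604  -0.3201 -0.0705] 0.191 119.0 226.0 model area 255.0
left [ 0.4269 -0.3489  2.962 ] 0.192 122.0 222.0 model area 250.0
right [ 0.6022 -0.3253 -0.1268] 0.184 163.0 287.0 model area 332.0
left [ 0.4263 -0.3519  3.0293] 0.212 160.0 325.0 model area 356.0
```

```bash
python3 go.py .5685 -.3215 .055 -94.6 2
```

```text
t 14.33 pos [ 0.5667 -0.3153  0.1632] jawyaw -94.6 xaxis [ 0.03   0.003 -1.   ] q [-0.63  0.47  1.49  0.02  1.16  1.02] F [0.2 0.4 0.5] w 0.088
rows 6
1.80,0.10,-0.04,0.00, 1.80,0.10,-0.04,0.00, 1.80,0.10,-0.04,0.00, 1.80,0.10,-0.04,0.00, 1.80,0.10,-0.04,0.00, 1.80,0.10,-0.04,0.00,
```

Call:
jog_arm(plan=[1.5,0.3,0.1,0,2.0,0.2,0.1,0,2.2,0.1,0,0,2.0,0,0,0,1.5,0,0,0,0.6,0,0,0])

```text
clock: 14.83
position: [0.5719, -0.311, 0.0684]
tool_rot: [-2.224, 0.072, 2.144]
contact_force: [-0.2, 0.8, 0.0]
gripper_width: 0.088
```

```bash
python3 go.py .5685 -.3215 .055 -94.6 2
```

```text
t 14.83 pos [ 0.5719 -0.311   0.0684] jawyaw -94.0 xaxis [ 0.037  0.002 -0.999] q [-0.62  0.58  1.57  0.03  0.97  1.01] F [-0.2  0.8  0. ] w 0.088
rows 1
1.34,1.07,0.27,0.10,
```

Call:
jog_arm(plan=[0.4,0.9,0.3,0.1,0.5,0.3,0.1,0,0.1,0,0,0])

```text
clock: 15.08
position: [0.5675, -0.3194, 0.0579]
tool_rot: [-2.218, 0.078, 2.141]
contact_force: [-0.7, -0.0, -0.1]
gripper_width: 0.088
```

```bash
python3 go.py .5685 -.3215 .055 -94.6 2
```

```text
t 15.08 pos [ 0.5675 -0.3194  0.0579] jawyaw -94.4 xaxis [ 0.036  0.004 -0.999] q [-0.63  0.59  1.57  0.03  0.95  1.  ] F [-0.7 -0.  -0.1] w 0.088
rows 1
0.29,0.20,-0.11,0.04,
```

Call:
jog_arm(plan=[0.2,0.2,0,0,0,0,0,0,0,0,0,0,0,0,0,0,0,0,0,0,0,0,0,0,0,0,0,0,0,0,0,0], jaw=1)

```text
clock: 15.75
position: [0.5695, -0.3236, 0.0596]
tool_rot: [-2.225, 0.083, 2.136]
contact_force: [-0.6, -0.1, -0.4]
gripper_width: 0.0378
```

```bash
python3 go.py .5685 -.3215 .055 -94.6 2
```

```text
t 15.75 pos [ 0.5695 -0.3236  0.0596] jawyaw -94.4 xaxis [ 0.041  0.    -0.999] q [-0.64  0.59  1.57  0.03  0.95  0.99] F [-0.6 -0.1 -0.4] w 0.0378
rows 1
0.46,-0.20,0.11,0.03,
```

Call:
jog_arm(plan=[0.05,0,0,0,0,0,0,0])

```text
clock: 15.92
position: [0.5695, -0.3237, 0.0595]
tool_rot: [-2.225, 0.083, 2.136]
contact_force: [0.1, 0.1, -1.5]
gripper_width: 0.0339
```

```bash
python3 go.py .5685 -.3215 .055 -94.6 2
```

```text
t 15.92 pos [ 0.5695 -0.3237  0.0595] jawyaw -94.4 xaxis [ 0.041 -0.    -0.999] q [-0.64  0.59  1.57  0.03  0.95  0.99] F [ 0.1  0.1 -1.5] w 0.0339
rows 1
0.45,-0.21,0.12,0.03,
```

Call:
jog_arm(plan=[-1.5,0,0,0,-2.5,0,0,0,-2.5,0,0,0,-1.5,-1.0,0,0])

```text
clock: 16.25
position: [0.5628, -0.3121, 0.1353]
tool_rot: [-2.21, 0.077, 2.145]
contact_force: [1.1, 0.0, -1.1]
gripper_width: 0.034
```

```bash
python3 go.py .538 -.010 .14 -94.4 3.2
```

```text
t 16.25 pos [ 0.5628 -0.3121  0.1353] jawyaw -94.5 xaxis [ 0.03   0.007 -1.   ] q [-0.63  0.49  1.53  0.03  1.1   1.01] F [ 1.1  0.  -1.1] w 0.034
rows 10
-0.05,-2.99,0.48,-0.00, -0.05,-2.99,0.48,-0.00, -0.05,-2.99,0.48,-0.00, -0.05,-2.99,0.48,-0.00, -0.05,-2.99,0.48,-0.00, -0.05,-2.99,0.48,-0.00, -0.05,-2.99,0.48,-0.00, -0.05,-2.99,0.48,-0.00,
-0.05,-2.99,0.48,-0.00, -0.05,-2.99,0.48,-0.00,
```

Call:
jog_arm(plan=[-0.1,-3.0,0.5,0,-0.1,-3.1,0.5,0,-0.1,-3.1,0.5,0,-0.1,-3.1,0.5,0,-0.1,-3.1,0.5,0,-0.1,-3.1,0.5,0,-0.1,-3.0,0.5,0,0,-2.8,0.5,0])

```text
clock: 16.92
position: [0.5427, -0.0638, 0.1452]
tool_rot: [-2.215, 0.091, 2.137]
contact_force: [0.3, 0.6, -2.2]
gripper_width: 0.034
```

```bash
python3 go.py .538 -.010 .14 -94.4 2
```

```text
t 16.92 pos [ 0.5427 -0.0638  0.1452] jawyaw -94.9 xaxis [ 0.036  0.001 -0.999] q [-0.25  0.35  1.75  0.01  1.01  1.4 ] F [ 0.3  0.6 -2.2] w 0.034
rows 3
0.17,-1.77,0.31,-0.03, 0.17,-1.78,0.31,-0.03, 0.17,-1.78,0.30,-0.03,
```

Call:
jog_arm(plan=[0,-2.0,0.2,0,0.2,-1.3,0.1,0,0.3,-0.7,0,0,0.6,-0.3,0,0,0.8,0,0,0])

```text
clock: 17.33
position: [0.5413, -0.0121, 0.1253]
tool_rot: [-2.215, 0.082, 2.141]
contact_force: [-0.1, -0.2, -2.3]
gripper_width: 0.0339
```

```bash
python3 go.py .538 -.010 .104 -94.4 2
```

```text
t 17.33 pos [ 0.5413 -0.0121  0.1253] jawyaw -94.6 xaxis [ 0.034  0.003 -0.999] q [-0.16  0.37  1.78  0.01  0.96  1.49] F [-0.1 -0.2 -2.3] w 0.0339
rows 2
1.06,-0.09,0.17,-0.01, 1.06,-0.09,0.17,-0.01,
```

Call:
jog_arm(plan=[0.6,-0.1,0.3,0,0.6,-0.1,0.1,0,0.4,0,0,0,0.2,0,0,0])

```text
clock: 17.67
position: [0.5366, -0.0121, 0.1026]
tool_rot: [-2.21, 0.085, 2.144]
contact_force: [0.1, 0.6, -1.3]
gripper_width: 0.0339
```

```bash
python3 go.py .538 -.010 .1015 -94.4 2
```

```text
t 17.67 pos [ 0.5366 -0.0121  0.1026] jawyaw -94.7 xaxis [ 0.03   0.003 -1.   ] q [-0.16  0.4   1.8   0.01  0.91  1.49] F [ 0.1  0.6 -1.3] w 0.0339
rows 1
0.11,-0.23,-0.13,-0.05,
```

Call:
jog_arm(plan=[0,-0.2,-0.1,-0.05,0.15,0,0,0,0.15,0,0,0])

```text
clock: 17.92
position: [0.5373, -0.0116, 0.1013]
tool_rot: [-2.21, 0.082, 2.148]
contact_force: [-9.5, 3.5, 24.7]
gripper_width: 0.0341
```

```bash
python3 go.py .538 -.010 .1015 -94.4 2
```

```text
t 17.92 pos [ 0.5373 -0.0116  0.1013] jawyaw -94.5 xaxis [ 0.029  0.002 -1.   ] q [-0.16  0.4   1.8   0.01  0.91  1.49] F [-9.5  3.5 24.7] w 0.0341
rows 1
-0.02,-0.16,-0.06,-0.02,
```

Call:
jog_arm(plan=[-0.2,0,0,0,0,0,0,0,0,0,0,0,0,0,0,0,0,0,0,0], jaw=-1)

```text
clock: 18.33
position: [0.5404, -0.0125, 0.1056]
tool_rot: [-2.217, 0.083, 2.141]
contact_force: [0.1, -0.3, -0.5]
gripper_width: 0.0638
```

Call:
jog_arm(plan=[-0.6,0,0,0,-1.5,0,0,0,-2.5,0,0,0,-2.5,0,0,0,-1.5,0,0,0])

```text
clock: 18.75
position: [0.5339, -0.0123, 0.191]
tool_rot: [-2.205, 0.082, 2.152]
contact_force: [0.2, -0.6, 0.1]
gripper_width: 0.0879
```

```bash
python3 go.py .460 -.356 .17 -100.5 3.6; python3 - <<'E'
from h import *
from workcell import camera
import pickle
c=camera("top");s=camera("side"); pickle.dump((c,s),open("c3.pkl","wb")); cv2.imwrite("pics/t4.png",np.hstack([cv2.resize(x,None,fx=2.4,fy=2.4,interpolation=cv2.INTER_CUBIC) for x in (c["img"][100:266,220:386],s["img"][170:336,220:386])]))
E
```

```text
t 18.75 pos [ 0.5339 -0.0123  0.191 ] jawyaw -94.6 xaxis [ 0.024  0.004 -1.   ] q [-0.16  0.28  1.71  0.01  1.12  1.49] F [ 0.2 -0.6  0.1] w 0.0879
rows 10
0.21,3.48,0.46,0.10, 0.21,3.49,0.43,0.10, 0.21,3.49,0.39,0.10, 0.21,3.50,0.35,0.10, 0.21,3.50,0.32,0.10, 0.21,3.50,0.28,0.10, 0.21,3.51,0.25,0.10, 0.21,3.51,0.21,0.10,
0.21,3.51,0.17,0.10, 0.21,3.51,0.14,0.10,
```

View pics/t4.png

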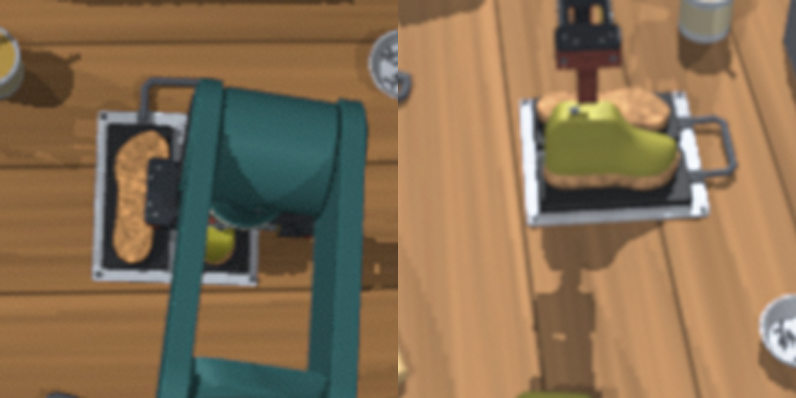

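Call:
jog_arm(plan=[0,3.4,0.4,0.1,0.1,3.5,0.4,0.1,0.2,3.5,0.4,0.1,0.2,3.5,0.4,0.1,0.3,3.5,0.3,0.1,0.3,3.5,0.3,0.1,0.3,3.5,0.3,0.1,0.3,3.3,0.3,0.1])

```text
clock: 19.52
position: [0.4742, -0.287, 0.1661]
tool_rot: [-2.164, 0.155, 2.107]
contact_force: [0.4, -0.5, 0.4]
gripper_width: 0.0875
```

```bash
python3 go.py .4615 -.3558 .15 -100 3.6
```

```text
t 19.52 pos [ 0.4742 -0.287   0.1661] jawyaw -98.9 xaxis [ 0.028  0.008 -1.   ] q [-0.69  0.34  1.69  0.03  1.09  1.03] F [ 0.4 -0.5  0.4] w 0.0875
rows 2
0.80,3.50,0.09,0.09, 0.80,3.50,0.06,0.09,
```

Call:
jog_arm(plan=[0.2,2.6,0.1,0.1,0.4,1.8,0,0.1,0.6,1.0,0,0,0.8,0.5,0,0,0.8,0.1,0,0])

```text
clock: 19.93
position: [0.4598, -0.3546, 0.1311]
tool_rot: [-2.145, 0.184, 2.094]
contact_force: [-0.7, -0.1, 0.6]
gripper_width: 0.0878
```

```bash
python3 go.py .4615 -.3558 .055 -100 2
```

```text
t 19.93 pos [ 0.4598 -0.3546  0.1311] jawyaw -100.6 xaxis [ 0.025  0.009 -1.   ] q [-0.79  0.42  1.67  0.03  1.04  0.95] F [-0.7 -0.1  0.6] w 0.0878
rows 4
1.90,0.02,-0.05,-0.02, 1.90,0.02,-0.05,-0.02, 1.90,0.02,-0.05,-0.02, 1.90,0.02,-0.05,-0.02,
```

Call:
jog_arm(plan=[1.3,0.1,0,0,1.6,0.1,0,0,1.6,0.1,0,0,1.2,0,0,0,0.7,0,0,0])

```text
clock: 20.35
position: [0.4606, -0.3495, 0.0598]
tool_rot: [-2.141, 0.174, 2.098]
contact_force: [0.7, 0.8, 1.2]
gripper_width: 0.0878
```

```bash
python3 go.py .4615 -.3558 .055 -100 2;python3 - <<'E'
from h import *
from workcell import camera
import pickle
c=camera("top");s=camera("side"); pickle.dump((c,s),open("c4.pkl","wb")); cv2.imwrite("pics/t5.png",np.hstack([cv2.resize(x,None,fx=2.4,fy=2.4,interpolation=cv2.INTER_CUBIC) for x in (c["img"][100:266,220:386],s["img"][254:420,200:366])]))
E
```

```text
t 20.35 pos [ 0.4606 -0.3495  0.0598] jawyaw -100.3 xaxis [ 0.021  0.015 -1.   ] q [-0.79  0.51  1.73  0.03  0.9   0.94] F [0.7 0.8 1.2] w 0.0878
rows 1
0.48,0.60,-0.21,-0.05,
```

View pics/t5.png

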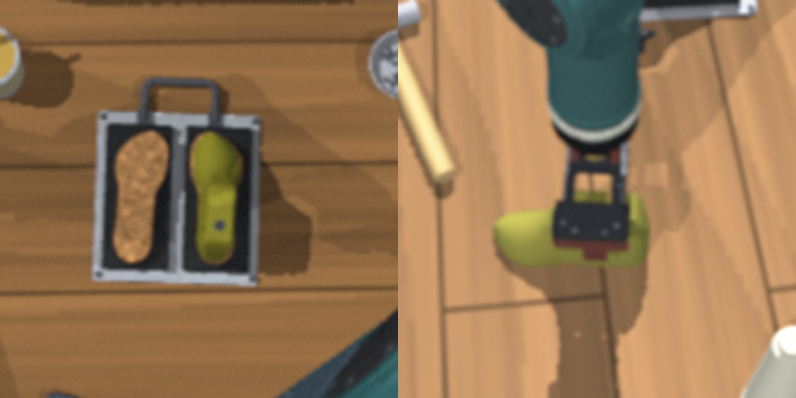

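Call:
jog_arm(plan=[0.2,0.5,-0.1,0,0.1,0.1,0,0,0,0,0,0,0,0,0,0,0,0,0,0,0,0,0,0,0,0,0,0,0,0,0,0], jaw=1)

```text
clock: 21.12
position: [0.4626, -0.3565, 0.06]
tool_rot: [-2.147, 0.175, 2.097]
contact_force: [0.4, 0.1, -0.1]
gripper_width: 0.0376
```

Call:
jog_arm(plan=[0.05,0,0,0,0,0,0,0,0,0,0,0])

```text
clock: 21.37
position: [0.4627, -0.3567, 0.06]
tool_rot: [-2.148, 0.176, 2.096]
contact_force: [0.4, 1.2, 0.3]
gripper_width: 0.0342
```

```bash
python3 go.py .4615 -.3558 .055 -100 2;python3 m3.py c4.pkl
```

```text
t 21.37 pos [ 0.4627 -0.3567  0.06  ] jawyaw -100.2 xaxis [ 0.025  0.011 -1.   ] q [-0.79  0.52  1.72  0.03  0.9   0.94] F [0.4 1.2 0.3] w 0.0342
rows 1
0.50,-0.07,0.13,-0.03, left [ 0.574   0.0838 -0.1303] 0.052 d mm [-1.6  0.8] yaw -7.5 944.0
right [ 0.5711 -0.0117 -0.0126] 0.116 d mm [-0.3  5.3] yaw -0.7 845.0
```

Call:
jog_arm(plan=[-1.5,0,0,0,-2.5,0,0,0,-3.5,0,0,-0.5,-3.5,0,0,-0.8,-3.5,0,0,-1.0,-2.5,0,0,-1.1,-1.0,-0.5,0,-1.1])

```text
clock: 21.95
position: [0.4532, -0.3504, 0.2399]
tool_rot: [2.081, 0.343, -2.046]
contact_force: [0.6, -0.1, -1.2]
gripper_width: 0.0339
```

```bash
python3 go.py .5396 .0873 .24 84 3 1
```

```text
t 21.95 pos [ 0.4532 -0.3504  0.2399] jawyaw -72.3 xaxis [ 0.013  0.023 -1.   ] q [-0.8   0.31  1.54  0.03  1.3   0.46] F [ 0.6 -0.1 -1.2] w 0.0339
rows 24
-0.00,-1.63,-0.90,-1.09, -0.00,-1.52,-1.08,-1.09, -0.00,-1.38,-1.24,-1.09, -0.00,-1.23,-1.39,-1.09, -0.00,-1.07,-1.52,-1.09, -0.00,-0.89,-1.63,-1.09, -0.00,-0.70,-1.72,-1.09, -0.00,-0.50,-1.79,-1.09,
-0.00,-0.29,-1.84,-1.09, -0.00,-0.08,-1.86,-1.09, -0.00,0.13,-1.85,-1.09, -0.00,0.34,-1.83,-1.09, -0.00,0.54,-1.78,-1.09, -0.00,0.74,-1.70,-1.09, -0.00,0.93,-1.61,-1.09, -0.00,1.11,-1.49,-1.09,
-0.00,1.27,-1.36,-1.09, -0.00,1.42,-1.21,-1.09, -0.00,1.54,-1.04,-1.09, -0.00,1.65,-0.86,-1.09, -0.00,1.74,-0.66,-1.09, -0.00,1.80,-0.46,-1.09, -0.00,1.84,-0.25,-1.09, -0.00,1.86,-0.04,-1.09,
```

Call:
jog_arm(plan=[0,-1.6,-0.9,-1.1,0,-1.5,-1.1,-1.1,0,-1.4,-1.2,-1.1,0,-1.2,-1.4,-1.1,0,-1.1,-1.5,-1.1,0,-0.9,-1.6,-1.1,0,-0.7,-1.7,-1.1,0,-0.5,-1.8,-1.1])

```text
clock: 22.62
position: [0.4777, -0.2024, 0.2454]
tool_rot: [1.448, 1.059, -1.405]
contact_force: [0.5, -0.5, -2.3]
gripper_width: 0.0341
```

```bash
python3 go.py .5396 .0873 .235 84 3 1
```

```text
t 22.62 pos [ 0.4777 -0.2024  0.2454] jawyaw -17.1 xaxis [ 0.016  0.019 -1.   ] q [-0.55  0.22  1.66  0.03  1.26 -0.26] F [ 0.5 -0.5 -2.3] w 0.0341
rows 16
0.07,-0.16,-1.84,-1.05, 0.07,0.04,-1.85,-1.05, 0.07,0.25,-1.83,-1.05, 0.07,0.45,-1.80,-1.05, 0.07,0.64,-1.74,-1.05, 0.07,0.83,-1.66,-1.05, 0.07,1.01,-1.55,-1.05, 0.07,1.17,-1.43,-1.05,
0.07,1.32,-1.30,-1.05, 0.07,1.46,-1.14,-1.05, 0.07,1.57,-0.98,-1.05, 0.07,1.67,-0.80,-1.05, 0.07,1.75,-0.61,-1.05, 0.07,1.80,-0.41,-1.05, 0.07,1.84,-0.21,-1.05, 0.07,1.85,-0.01,-1.05,
```

Call:
jog_arm(plan=[0.1,-0.1,-1.9,-1.1,0.1,0,-1.9,-1.1,0.1,0.3,-1.8,-1.1,0.1,0.5,-1.8,-1.1,0.1,0.7,-1.7,-1.1,0.1,0.8,-1.7,-1.1,0.1,1.0,-1.6,-1.1,0.1,1.2,-1.4,-1.1])

```text
clock: 23.28
position: [0.5012, -0.0459, 0.2367]
tool_rot: [0.722, 1.457, -0.683]
contact_force: [-0.4, 1.0, -2.1]
gripper_width: 0.0338
```

```bash
python3 go.py .5396 .0873 .225 84 3 1
```

```text
t 23.28 pos [ 0.5012 -0.0459  0.2367] jawyaw 38.4 xaxis [ 0.007  0.023 -1.   ] q [-0.25  0.2   1.7   0.03  1.24 -0.93] F [-0.4  1.  -2.1] w 0.0338
rows 7
0.17,1.61,-1.15,-1.09, 0.17,1.73,-0.96,-1.09, 0.17,1.83,-0.76,-1.09, 0.17,1.90,-0.54,-1.09, 0.17,1.95,-0.32,-1.09, 0.17,1.98,-0.10,-1.09, 0.17,1.98,0.12,-1.09,
```

Call:
jog_arm(plan=[0.1,1.6,-1.1,-1.1,0.1,1.7,-0.9,-1.1,0.1,1.8,-0.7,-1.1,0.1,1.9,-0.5,-1.1,0.1,1.9,-0.2,-1.1,0.1,1.5,0,-0.9,0.1,0.9,0,-0.5,0.1,0.4,0,-0.2])

```text
clock: 23.95
position: [0.5318, 0.084, 0.2271]
tool_rot: [0.106, 1.573, -0.067]
contact_force: [-0.1, -0.2, -1.0]
gripper_width: 0.0341
```

```bash
python3 go.py .5396 .0873 .125 84 3 ;python3 - <<'E'
from h import *
from workcell import camera
import pickle
s=camera("side"); cv2.imwrite("pics/t6.png",np.hstack([cv2.resize(x,None,fx=2.4,fy=2.4,interpolation=cv2.INTER_CUBIC) for x in (s["img"][130:336,200:400],)]))
E
```

```text
t 23.95 pos [0.5318 0.084  0.2271] jawyaw 83.7 xaxis [-0.003  0.025 -1.   ] q [ 0.01  0.27  1.64  0.03  1.24 -1.46] F [-0.1 -0.2 -1. ] w 0.0341
rows 4
2.55,0.10,0.18,-0.01, 2.55,0.10,0.18,-0.01, 2.55,0.10,0.18,-0.01, 2.55,0.10,0.18,-0.01,
```

View pics/t6.png

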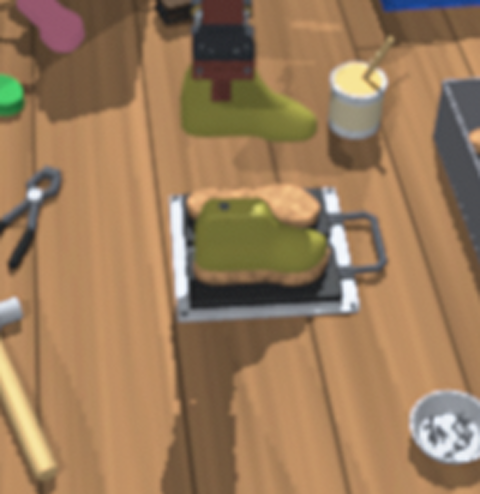

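Call:
jog_arm(plan=[1.5,0.2,0.3,0,2.5,0.1,0.3,0,2.8,0.1,0.2,0,2.2,0,0,0,1.3,0,0,0,0.5,0,0,0])

```text
clock: 24.5
position: [0.5407, 0.0876, 0.1164]
tool_rot: [0.113, 1.569, -0.076]
contact_force: [-0.3, -0.3, -1.5]
gripper_width: 0.0342
```

```bash
python3 go.py .5396 .0873 .103 84 3
```

```text
t 24.5 pos [0.5407 0.0876 0.1164] jawyaw 83.1 xaxis [ 0.001  0.024 -1.   ] q [ 0.02  0.4   1.75  0.03  0.99 -1.45] F [-0.3 -0.3 -1.5] w 0.0342
rows 1
1.34,-0.04,-0.10,-0.15,
```

Call:
jog_arm(plan=[0.5,0,-0.1,-0.15,0.5,0,0,0,0.3,0,0,0,0.1,0,0,0])

```text
clock: 24.83
position: [0.54, 0.0869, 0.1022]
tool_rot: [0.103, 1.569, -0.065]
contact_force: [-1.4, 2.0, 7.7]
gripper_width: 0.0341
```

```bash
python3 go.py .5396 .0873 .102 84 3
```

```text
t 24.83 pos [0.54   0.0869 0.1022] jawyaw 83.9 xaxis [ 0.001  0.024 -1.   ] q [ 0.02  0.42  1.76  0.03  0.96 -1.46] F [-1.4  2.   7.7] w 0.0341
rows 1
0.02,0.04,-0.04,-0.02,
```

Contact; release and withdraw.

Call:
jog_arm(plan=[0.1,0,0,0,0,0,0,0,0,0,0,0,0,0,0,0,0,0,0,0,0,0,0,0], jaw=-1)

```text
clock: 25.33
position: [0.5435, 0.0866, 0.1048]
tool_rot: [0.103, 1.561, -0.065]
contact_force: [-0.3, -0.6, 0.1]
gripper_width: 0.0703
```

Call:
jog_arm(plan=[-0.6,0,0,0,-1.5,0,0,0,-2.5,0,0,0,-3.0,0,0,0,-3.0,0,0,0,-3.0,1.0,0,0,-1.0,3.0,0,0,0,3.5,0,0])

```text
clock: 26.0
position: [0.5483, 0.1539, 0.2606]
tool_rot: [0.106, 1.566, -0.073]
contact_force: [-0.1, -0.4, 0.2]
gripper_width: 0.0878
```

Call:
jog_arm(plan=[0,3.5,0,0,0,3.5,0,0,0,3.5,0,0,0,3.0,0,0,0,1.5,0,0,0,0.5,0,0])

```text
clock: 26.5
position: [0.5676, 0.3192, 0.2712]
tool_rot: [0.109, 1.557, -0.069]
contact_force: [-0.1, 0.6, 1.1]
gripper_width: 0.0878
```

```bash
python3 go.py;python3 - <<'E'
from h import *
from workcell import camera
import pickle
c=camera("top");s=camera("side"); pickle.dump((c,s),open("c5.pkl","wb")); cv2.imwrite("pics/t7.png",np.hstack([cv2.resize(x,None,fx=3.9,fy=3.9,interpolation=cv2.INTER_CUBIC) for x in (c["img"][130:230,240:340],s["img"][190:290,260:360])]))
cv2.imwrite("pics/t7f.png",c["img"])
E
```

```text
t 26.5 pos [0.5676 0.3192 0.2712] jawyaw 83.5 xaxis [ 0.014  0.025 -1.   ] q [ 0.4   0.38  1.35  0.02  1.39 -1.07] F [-0.1  0.6  1.1] w 0.0878
```

View pics/t7.png

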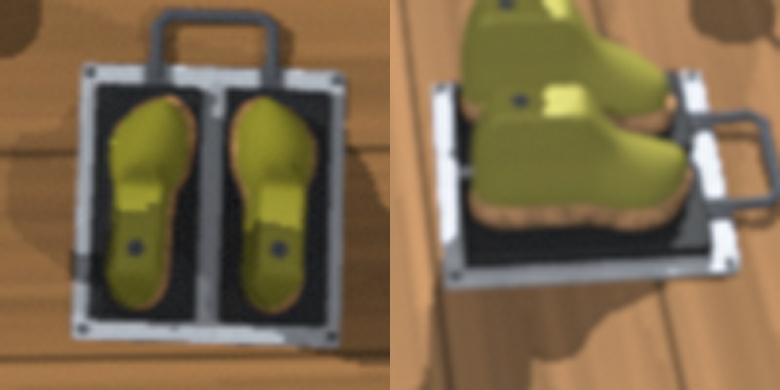

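View pics/t7f.png

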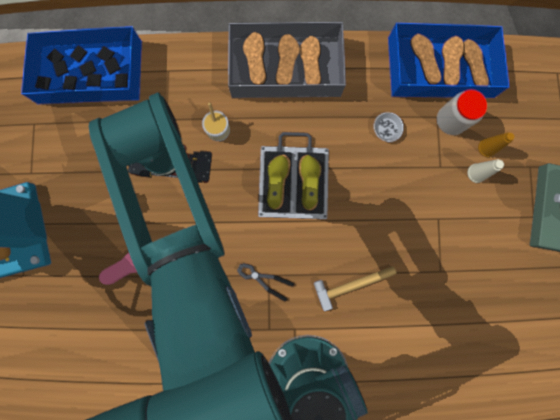

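```bash
cat > m5.py <<'E'
from fit import *
import fit as F, pickle
c,s=pickle.load(open("c5.pkl","rb"))
Z=np.array([0,0,.042])
def mask3(c,foot,p,S=4):
    o=sole_outline(foot,0,.955); top=np.array(rectloc(-.065,-.004,.017,.09)+rectloc(-.065,-.004,.017,.05)); heel=o[o[:,0]<0]; toe=o[o[:,0]>-.02]
    h,w=c["img"].shape[:2]; m=np.zeros((h*S,w*S),np.uint8)
    for loc in (np.vstack([toe,toe*[.93,.9,1]+[0,0,.022]]),np.vstack([heel,heel+[0,0,.02],top])):
        uv=((proj(c,poly(p,loc+Z))+.5)*S).astype(np.float32); cv2.fillConvexPoly(m,cv2.convexHull(uv).round().astype(np.int32),255)
    return cv2.resize(m,(w,h),interpolation=cv2.INTER_AREA)/255.
h=cv2.cvtColor(c["img"],cv2.COLOR_BGR2HSV)
for f,sp,box in (("left",[.5744,.0836,-.13],(264,150,30,64)),("right",[.5711,-.0122,-.04],(295,150,30,64))):
    x,y,w,hh=box; sub=h[y:y+hh,x:x+w]
    m=np.zeros(h.shape[:2],np.uint8); m[y:y+hh,x:x+w]=(sub[...,0]>20)&(sub[...,0]<45)&(sub[...,1]>90); m=cv2.morphologyEx(m,cv2.MORPH_CLOSE,np.ones((5,5),np.uint8))
    u=np.zeros_like(m); u[y:y+hh,x:x+w]=(sub[...,1]>70)&(sub[...,2]>60); u=cv2.morphologyEx(u,cv2.MORPH_CLOSE,np.ones((5,5),np.uint8))
    F.mask_of=lambda c,l,p: mask3(c,f,p)
    q,e=F.fit([(c,m.astype(float))],None,sp); print(f,"last",q.round(4),round(e,3))
    F.mask_of=lambda c,l,p: np.maximum(mask3(c,f,q),mask0(c,l,p))
    import importlib
    def mask0(c,locs,p,S=4):
        M=np.zeros((h.shape[0]*S,h.shape[1]*S),np.uint8)
        for loc in locs: cv2.fillPoly(M,[((proj(c,poly(p,loc))+.5)*S).round().astype(np.int32)],255)
        return cv2.resize(M,h.shape[1::-1],interpolation=cv2.INTER_AREA)/255.
    r,e=F.fit([(c,u.astype(float))],[sole_outline(f,.042)],sp); print("   sole",r.round(4),round(e,3),"diff mm",((q-r)[:2]*1000).round(1),"vs earlier",((q[:2]-sp[:2])*1000).round(1))
E
python3 m5.py
```

```text
left last [ 0.5744  0.0861 -0.121 ] 0.086
   sole [ 0.5752  0.0837 -0.1125] 0.068 diff mm [-0.8  2.4] vs earlier [0.  2.5]
right last [ 0.5715 -0.0128 -0.0786] 0.052
   sole [ 0.5712 -0.0119 -0.018 ] 0.066 diff mm [ 0.3 -0.9] vs earlier [ 0.4 -0.6]
```

```bash
python3 -c "
from workcell import ticket,manip
print(ticket.job_done()); print(manip.get_obs()['clock'])"
```

```text
the job is handed in; nothing more can be done
None
the job is handed in; nothing more can be done
```

I placed both soles on their pads with the toes towards the handle, stood each last on the sole of its own foot, and handed the job in at about 26.6 s. The hand-in gives no verdict. The glue tin, the tack dish and the look-alikes were not touched.

The last top picture, fitted against approximate outlines, showed the following:

| Check | Left | Right | Limit |
|---|---|---|---|
| Sole from pad centre | about 1 mm | about 5 mm | 14 mm |
| Sole angle to pad | about 4–5° (some of it may be fit bias) | 0–2° | about 9.7° |
| Last from sole | about 2.5 mm | about 1 mm | 10 mm |
| Last angle to sole | about 0.5° | about 2–3.5° | about 9.7° |

- **Last standing:** Both lasts look upright in the side picture. I judged upright, flat and at rest by eye and by the contact forces as I set them down.
- **Fits that disagreed:** Outline fits from the side camera were poor. I relied on the top-camera fits for the placed pieces, but the left sole's pick point was a compromise between several estimates because it lay partly in shadow.
- **Tool tilt:** The tool leaned up to about 0.04 rad from vertical during the job. The pictures show no effect on how the pieces ended up.

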